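# Clamp up a panel of strips with the ratchet clamp and hang up the glue pot

## Task

Clamp up the panel: lay all the wooden strips on the white bed of the green ratchet clamp, flat, side by side, square across it and centred, between fence and orange pad; then pump the red lever until the strips are pressed together against the fence and the sprung pad is pushed in about halfway, and not a stroke more. Then hang the blue glue pot by its handle on the hook of the grey post, give it a gentle tug downwards to make sure that it holds, and let go. Leave the other things on the bench where they are.

Things in the scene. Friction and masses are not known exactly. Their poses are not given: they have to be found in the camera images.
- clamp: green bench clamp, fixed, 536 x 130 mm. Origin: on the bench under its middle. x = closing direction, from the red lever towards the fence (world +y within 0.15 rad); y across; z up. White bed for the strips: x -10 to 229 mm, y -65 to 65 mm, top at z = 30 mm. Jaw block behind the pad: 76 mm high. Lever housing: x -140 to -54 mm, y -25 to 25 mm, up to z = 125 mm
- fence_face (a point): foot of the pressing face of the fence, an upright green plate 64 mm high, 126 mm wide: at clamp x = 229 mm, y = 0, z = 30 mm (the bed's top)
- pad_face (a point): centre of the pressing face of the orange sprung pad, which faces the fence. The pad is a plate 112 mm wide, 27 mm high (clamp z 33 to 60 mm), 10 mm thick, carried on two sprung pins by the moving green jaw; it stands 26 mm clear of the jaw when free
- jaw (a joint): how far the jaw has advanced towards the fence, m (0 open, 0.185 most; starts at 0 to 0.010). With the pad free, its face is 214 mm minus this from the fence. A ratchet: it advances one tooth (12 mm) per full stroke of the lever (the first may give less; under load it settles back about 3 mm onto the tooth) and cannot be wound back
- pad (a joint): how far the sprung pad is pushed back into the jaw, m (0 = free, 0.025 = hard against its stop). The spring gives 1.8 N at 0 and 0.6 N more per mm. Right when at rest between 0.004 and 0.017; beyond 0.0185 the panel is over-tightened
- lever (a joint): swing of the red pump lever, rad: 0 = up, 0.52 = pressed fully down. Pressing it right down (up to about 12 N at the grip) advances the jaw one tooth; its spring brings it up again in about 0.3 s, and it must come right up before the next stroke. Its axis lies across the clamp at clamp x = -100 mm, z = 112 mm
- lever_tip (a point): where to press: top of the red grip of the lever, 112 mm from its axis on the side away from the fence. The grip is 68 mm long, 26 mm wide. Up, this point is about 148 mm above the bench; fully pressed, about 90 mm
- strip1: light wooden strip, 140 x 26 x 20 mm (x, y, z), lying flat. Origin: centre of its underside; x along its length. In the clamp it lies on the bed with its length across the clamp (along clamp y, either way round), its middle near clamp y = 0
- strip2: medium-brown wooden strip, same size and frame as strip1. There are two to four strips
- strip3: dark wooden strip, same size and frame as strip1
- strip4: planked, grainy wooden strip, same size and frame as strip1
- pot: blue lidded glue pot: closed can of 54 mm diameter, 75 mm high, about 0.3 kg, with a stiff flat steel handle fixed upright on its lid. Origin: centre of its underside. The handle is an arch in the pot's y-z plane: 46 mm wide, legs 5 mm, crossbar 8 mm wide and 6 mm thick, top at z = 111 mm. Its opening, 36 mm wide, z 75 to 105 mm, is passed through along the pot's x axis
- pot_handle (a point): middle of the underside of the handle's crossbar, 105 mm above the pot's underside
- hook: grey square post, 30 mm thick, 220 mm high, on a 100 x 110 mm plate fixed to the bench. Origin: on the bench under its middle. A flat hook arm, 10 mm wide, 8 mm thick, top 190 mm above the bench, points along the post's -x (world -x within 0.3 rad) from x = -15 to -95 mm; its last 6 mm turn up 10 mm above the arm
- hook_seat (a point): on top of the hook arm, midway between its upturned end and the post (post x = -62 mm, z = 190 mm): the handle's crossbar rests there. A gentle tug is a pull of 4 to 12 N beyond the pot's own weight, held for a moment
- green_bottle: bystander: green bottle with yellow cap, 64 mm diameter, 190 mm high; origin under its middle
- glue_bottle: bystander: white bottle with black cap, 68 mm diameter, 210 mm high; origin under its middle
- tape_roll: bystander: roll of masking tape lying flat, 104 mm diameter, 48 mm high; origin under its middle
- pencil: bystander: red carpenter's pencil, 190 mm long, 8 mm thick; origin under its middle
- offcut: bystander: wooden offcut 70 x 45 x 40 mm; origin under its middle
- try_square: bystander: try square lying flat, stock 120 mm, blade 160 mm, 16 mm high; origin under the stock's middle
- bench_brush: bystander: bench brush, 270 mm long, 50 mm high; origin under its head

How it is judged (in metres and radians):
On the way, in this order (a step that is already met when the one before it is completed fails the run):
1. every strip lies flat on the clamp's bed between fence and pad, let go, the clamp not yet tight (x of strip1 in the frame of clamp between 0.02 and 0.225 m and y of strip1 in the frame of clamp between -0.03 and 0.03 m and z of strip1 in the frame of clamp between 0.024 and 0.036 m and angle between each of strip1, strip2, strip3, strip4's own z axis and vertical below 0.1 rad and angle between the x axis of each of strip1, strip2, strip3, strip4 and the y axis of clamp, either way round below 0.5 rad and contact force between the fingers and strip1 below 0.3 N and x of strip2 in the frame of clamp between 0.02 and 0.225 m and y of strip2 in the frame of clamp between -0.03 and 0.03 m and z of strip2 in the frame of clamp between 0.024 and 0.036 m and contact force between the fingers and strip2 below 0.3 N and x of strip3 in the frame of clamp between 0.02 and 0.225 m and y of strip3 in the frame of clamp between -0.03 and 0.03 m and z of strip3 in the frame of clamp between 0.024 and 0.036 m and contact force between the fingers and strip3 below 0.3 N and x of strip4 in the frame of clamp between 0.02 and 0.225 m and y of strip4 in the frame of clamp between -0.03 and 0.03 m and z of strip4 in the frame of clamp between 0.024 and 0.036 m and contact force between the fingers and strip4 below 0.3 N and value of joint pad below 0.003 m), for 0.2 s.
2. the strips are clamped: the sprung pad, at rest, is pushed in 4 to 17 mm (x of strip1 in the frame of clamp between 0.02 and 0.225 m and y of strip1 in the frame of clamp between -0.03 and 0.03 m and z of strip1 in the frame of clamp between 0.024 and 0.036 m and angle between each of strip1, strip2, strip3, strip4's own z axis and vertical below 0.1 rad and angle between the x axis of each of strip1, strip2, strip3, strip4 and the y axis of clamp, either way round below 0.12 rad and contact force between the fingers and strip1 below 0.3 N and x of strip2 in the frame of clamp between 0.02 and 0.225 m and y of strip2 in the frame of clamp between -0.03 and 0.03 m and z of strip2 in the frame of clamp between 0.024 and 0.036 m and contact force between the fingers and strip2 below 0.3 N and x of strip3 in the frame of clamp between 0.02 and 0.225 m and y of strip3 in the frame of clamp between -0.03 and 0.03 m and z of strip3 in the frame of clamp between 0.024 and 0.036 m and contact force between the fingers and strip3 below 0.3 N and x of strip4 in the frame of clamp between 0.02 and 0.225 m and y of strip4 in the frame of clamp between -0.03 and 0.03 m and z of strip4 in the frame of clamp between 0.024 and 0.036 m and contact force between the fingers and strip4 below 0.3 N and value of joint pad between 0.004 and 0.017 m), for 0.4 s.
3. the pot hangs on the hook arm and is tugged down: the hook carries more than 6 N (contact force between hook and pot above 6 N and distance between pot_handle and hook_seat below 0.035 m and contact force between the fingers and pot above 0.5 N), for 0.15 s.
At the end, for the whole second after the job is handed in: Every strip flat on the bed, square across (0.12 rad), its middle within 30 mm of the clamp's centre line, pressed between pad and fence with the pad pushed in 4 to 17 mm; the pot hangs still and upright by its handle on the hook arm, within 35 mm of the seat; bystanders unmoved (30 mm) (all of step 2 and contact force between hook and pot above 1.5 N and distance between pot_handle and hook_seat below 0.035 m and angle between pot's own z axis and vertical below 0.2 rad and linear speed of pot below 0.05 m/s); the robot touches nothing.
It fails at once if the panel is over-tightened: the sprung pad is pushed in more than 18.5 mm (value of joint pad above 0.0185 m).
It fails at once if the hook is pulled with more than 25 N (contact force between hook and pot above 25 N).
It fails at once if another thing on the bench is moved by more than 30 mm (distance of any of green_bottle, glue_bottle, tape_roll, pencil, offcut, try_square, bench_brush from where it was at the start of the episode above 0.03 m).
Of strip1, strip2, strip3, strip4 only 2 to 4 are there at a start; the rules pass over those that are not, and their reading is None.
At some moment in a run one of strip1, strip2, strip3, strip4 may be knocked a few centimetres aside while the robot is not near it.
It also fails if it takes over 208 s, if anything falls off the work surface, if the arm or the gripper's body presses on something with over 40 N, if the wrist force passes 120 N, or if a joint passes its speed limit or range.

## Robot

A 7-joint arm with a two-finger parallel gripper is mounted at the origin on the work surface. World frame = base frame: x ahead of the robot, y to its left, z up, the work surface at z = 0. Lengths are in m, angles in degrees, forces in N, time in s.
With the tool pointing down it reaches from about 0.4 to 0.875 m from the base axis. Payload 6.5 kg.
Tool frame: the origin (TCP) lies at the very end of the fingers, on their centre line; the grasp point (between the pads) lies 19 mm behind it; z points along the fingers, y is the line along which they close (so a half turn about z gives the same grasp; the last joint's range is limited). The gripper opens to 85 mm and grips with 20 to 120 N. Pads are 22 mm wide; open, the fingers measure 114 mm over their backs; the gripper's body (76 mm by 85 mm) begins 54 mm behind the grasp point. The pads swing forward as they close: fully open they stand 13 mm farther back than shut.
Start: joints at [-79.481, 30.733, -0.252, 88.115, 0.149, 61.152, -4.079], TCP at [0.161, 0.63, 0.231] pointing down, gripper open.
Joint ranges: [-154.64, 154.64], [-21.42, 123.67], [-72.66, 72.17], [13.99, 137.28], [-74.86, 254.86], [10.95, 109.41], [-158.01, 158.01]. Speed limits (degrees/s): [136.94, 136.94, 180, 180, 180, 180, 180].

## Interface

Orientations are given as [roll, pitch, yaw] about the fixed x, y, z axes, in that order (R = Rz(yaw) Ry(pitch) Rx(roll)).
In Python, from station import telemetry, cams, job gives the robot as it stands.
- The arm moves only by the tool servo_tool, never from a script. Its argument "increments" is one flat list of numbers, 7 for each row, row after row: the shift along the world's x, y, z in m, then the turn, a rotation vector about the world's x, y, z in degrees, then the opening, from 0 (shut) to 1 (fully open). In form: [tx, ty, tz, ax, ay, az, hand, tx, ty, tz, ax, ay, az, hand, ...]. A call has 1 to 20 rows; each row shifts and turns the commanded pose from where the row before left it; what a row does not reach is not made up. A row lasts 1/8 s, in which the tool goes at most 62.5 mm and 10.7 degrees, less where a joint would pass 70% of its speed; a pose out of reach is approached as far as the arm can. A call is refused whole if a number of a shift passes 0.0625 or a number of a turn 10.7, either way. A call with a gripper value outside its range is refused whole. The fingers move at their own pace and stop on an object; the grip force is fixed at half the most. Time passes only in rows, so rows that do not move let the fingers close. It gives the time, the measured TCP pose, the force, the opening and the grip force at its end, in the units of the state.
- telemetry.sense(): the state, without advancing time (a new reading comes with each control period).
- cams.grab_frame(name): name is "scene" or "side" or "wrist"; returns (picture, depth): 420x560x3 uint8, red, green, blue; 420x560 float32, m along the optical axis (not along the pixel's ray), 0 where there is no reading.
- cams.get_calibration(name): a dict with "vertical_fov" (degrees; the focal length in pixels is half the picture's height over the tangent of half this angle, whatever the lens; pixels are square), "cx", "cy" (the principal point, pixels), "rvec" (rotation vector, rad) and "tvec" (3), from world to camera coordinates, as OpenCV has them. Camera axes: x right, y down, z forward; pixel columns grow to the right and rows downward; lengths in m; the calibration is good to about 2 mm. A picture is of the moment at which its call begins: read the wrist's pose just before it. get_calibration takes no time and is no camera call; for the wrist camera it gives the pose at the moment of the call.
- job.job_done(): hands the job in; it is judged then, once.
The state is a dict: "t": time; "joint_pos": joint angles; "joint_vel": joint speeds; "effort": joint torques, N m; "tcp_pos": TCP position; "orientation": TCP orientation; "contact_force": force on the tool from outside, world axes, zero at the start; "ft_torque": the same for the moment, N m; "gripper_width": opening from 0.0 (shut) to 1.0 (fully open); "finger_force": force on a finger pad.
Only numpy, scipy, OpenCV 4.12 (cv2) and the standard library are available. Lean on these libraries where they do the work, as an engineer would, in place of code of your own. Each camera call takes 0.05 s, during which the arm holds its last target. There are 200 camera calls.

## Working session

There is one attempt and no reset: what is moved stays moved. The work goes in short steps, Python scripts to look and compute and a tool call to move; the robot and the scene stay as the last step left them, time stands still between calls to the robot, and variables do not carry over. Pictures are saved under pics/ and viewed, at most 14 in all, crops included, and the job is handed in when it is done.

Besides the shell and the picture viewer there is one more tool, called after ">>>" as a command line: name --argument value ..., lists and objects as JSON in quotes. servo_tool: Moves the arm, as the interface text tells. Its arguments: {"type":"object","properties":{"increments":{"type":"array","items":{"type":"number"}}},"required":["increments"]}

```bash
mkdir -p pics; ls; cat > h.py <<'E'
import numpy as np, cv2
from station import telemetry, cams, job
def get(name):
    c=cams.get_calibration(name); p,d=cams.grab_frame(name)
    f=210/np.tan(np.radians(c["vertical_fov"])/2)
    R=cv2.Rodrigues(np.array(c["rvec"],float))[0]; t=np.array(c["tvec"],float).ravel()
    v,u=np.mgrid[0:420,0:560]
    X=np.stack([(u-c["cx"])/f*d,(v-c["cy"])/f*d,d],-1)
    W=(X-t)@R
    W[d==0]=np.nan
    np.savez('%s.npz'%name,p=p,d=d,W=W,R=R,t=t,f=f,cx=c["cx"],cy=c["cy"])
    return p,d,W
def save(p,fn,s=1.4):
    cv2.imwrite('pics/'+fn,cv2.resize(p[:,:,::-1],None,fx=s,fy=s))
def st():
    s=telemetry.sense()
    for k in("t","tcp_pos","orientation","contact_force","gripper_width","finger_force","joint_pos"):print(k,np.round(s[k],4))
E
python3 - <<'E'
from h import *
st()
for n in("scene","side"):
    p,d,W=get(n); save(p,n+'0.png',1.42); c=cams.get_calibration(n);print(c)
E
```

```text
pics
t 0.0
tcp_pos [0.1605 0.6292 0.2304]
orientation [-1.799016e+02  6.000000e-03  1.656922e+02]
contact_force [-0.3096 -0.2844 -0.5441]
gripper_width 1.0005
finger_force 0.0
joint_pos [-79.4795  30.7781  -0.2554  88.1702   0.1482  61.1506  -4.0784]
{'vertical_fov': 50.414933266358446, 'cx': 280.1968423996608, 'cy': 214.4223748327639, 'rvec': array([ 1.05640014,  2.41129096, -1.0348091 ]), 'tvec': array([ 0.36000625, -0.2062103 ,  1.74771421])}
{'vertical_fov': 46.41918499082158, 'cx': 273.0308766057698, 'cy': 210.3035438378463, 'rvec': array([ 2.35724878, -0.22537855,  0.1063678 ]), 'tvec': array([-0.55783523,  0.18689512,  1.42532249])}
```

View pics/scene0.png

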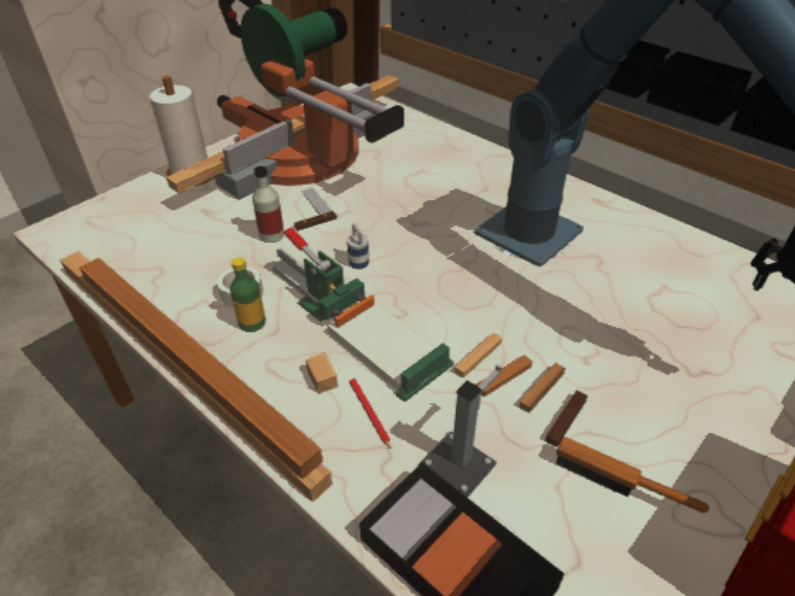

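View pics/side0.png

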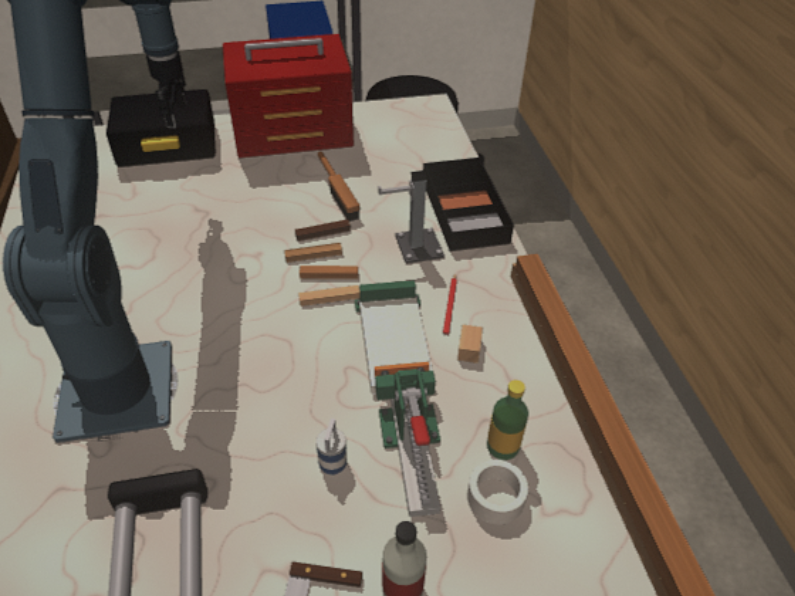

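```bash
cat > ortho.py <<'E'
from h import *
def ortho(names,fn=None,x0=0.2,x1=0.95,y0=-0.35,y1=0.75,r=0.0015,fresh=True,zmax=0.3):
    H=np.full((int((x1-x0)/r),int((y1-y0)/r)),-1.);C=np.zeros(H.shape+(3,),np.uint8)
    for n in names:
        if fresh:get(n)
        f=np.load(n+'.npz');W=f['W'].reshape(-1,3);P=f['p'].reshape(-1,3)
        k=np.isfinite(W[:,0])&(W[:,2]<zmax);W=W[k];P=P[k]
        i=((W[:,0]-x0)/r).astype(int);j=((y1-W[:,1])/r).astype(int)
        k=(i>=0)&(i<H.shape[0])&(j>=0)&(j<H.shape[1])
        o=np.argsort(W[k,2]);i,j,z,c=i[k][o],j[k][o],W[k,2][o],P[k][o]
        b=z>H[i,j];H[i[b],j[b]]=z[b];C[i[b],j[b]]=c[b]
    return H[::-1],C[::-1]   # image up=+x, left=+y
E
python3 - <<'E'
from ortho import *
# strips
f=np.load('side.npz');W=f['W'];P=f['p']
z=W[...,2]
for n in('scene','side'):
    f=np.load(n+'.npz');W=f['W'];P=f['p'];z=W[...,2]
    m=((z>0.016)&(z<0.024)&(W[...,0]>0.2)&(W[...,0]<1)&(abs(W[...,1])<0.8)).astype(np.uint8)
    nn,L,S,_=cv2.connectedComponentsWithStats(m,connectivity=4)
    print(n,'bench z',np.nanmedian(z[(abs(z)<0.01)]))
    for k in range(1,nn):
        if S[k,4]<60: continue
        q=W[L==k]; r=cv2.minAreaRect(q[:,:2].astype(np.float32)*1000)
        print(S[k,:2],S[k,4],np.round(r[0]),np.round(r[1]),round(r[2],1),round(np.median(q[:,2]),4),np.median(P[L==k],0))
H,C=ortho(('scene','side'),fresh=False,r=0.0017)
cv2.imwrite('pics/ortho0.png',C[:,:,::-1]);print(C.shape)
E
```

```text
scene bench z -0.0021206451349934986
[192 183] 191 [ 575. -317.] [138.  35.] 86.5 0.0192 [100.  96.  89.]
[321 234] 225 [467. 185.] [141.  29.] 1.0 0.0184 [192. 142.  91.]
[350 250] 158 [454. 266.] [28. 98.] 78.2 0.0181 [155.  97.  54.]
[367 255] 238 [448. 340.] [140.  26.] 1.7 0.0185 [151. 103.  61.]
[385 275] 290 [482. 420.] [142.  26.] 6.7 0.0183 [73. 46. 33.]
[261 334] 1056 [855. 338.] [ 87. 141.] 89.7 0.0222 [150. 143. 139.]
[299 360] 992 [857. 437.] [ 90. 135.] 89.2 0.0224 [163.  85.  49.]
[290 386] 68 [902. 403.] [18. 45.] 90.0 0.0222 [163.  85.  50.]
[322 402] 72 [880. 474.] [17. 36.] 86.4 0.0225 [89. 46. 28.]
side bench z 0.0006530634351957095
[208 155] 185 [482. 413.] [140.  34.] 6.7 0.0198 [76. 53. 42.]
[201 171] 203 [448. 334.] [138.  34.] 0.4 0.0201 [145. 105.  72.]
[211 187] 230 [477. 257.] [ 36. 139.] 77.5 0.0198 [147.  98.  66.]
[211 201] 253 [467. 178.] [ 35. 139.] 89.5 0.0199 [178. 138. 100.]
[278 299] 357 [ 548. -297.] [184.  25.] 86.8 0.0216 [174. 165. 157.]
[298 320] 64 [ 583. -303.] [48. 14.] 80.1 0.0218 [99. 94. 89.]
[302 341] 100 [ 578. -368.] [50. 20.] 87.1 0.0216 [97. 91. 87.]
[204 396] 306 [ 373. -465.] [ 23. 120.] 71.3 0.0181 [73. 51. 40.]
(441, 647, 3)
```

View pics/ortho0.png

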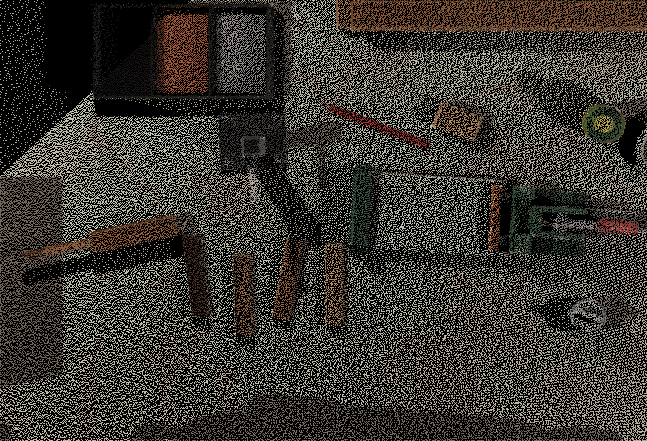

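>>> servo_tool --increments '[0, 0, 0.04, 0, 0, 0, 1, 0, 0, 0.04, 0, 0, 1.3, 1, 0.03, -0.033, 0.005, 0, 0, 1.3, 1, 0.03, -0.033, 0.005, 0, 0, 1.3, 1, 0.03, -0.033, 0.005, 0, 0, 1.3, 1, 0.03, -0.033, 0.005, 0, 0, 1.3, 1, 0.03, -0.033, 0.005, 0, 0, 1.3, 1, 0.03, -0.033, 0.005, 0, 0, 1.3, 1, 0.03, -0.033, 0.005, 0, 0, 1.3, 1, 0.03, -0.033, 0.005, 0, 0, 1.3, 1, 0.03, -0.033, 0.005, 0, 0, 1.3, 1, 0.03, -0.033, 0.005, 0, 0, 1.3, 1, 0, 0, 0, 0, 0, 0, 1, 0, 0, 0, 0, 0, 0, 1]'

```text
t: 1.85
tcp_pos: [0.46, 0.3003, 0.3609]
orientation: [180.0, -0.1, -180.0]
contact_force: [-1.0, -0.2, -0.0]
gripper_width: 1.002
finger_force: 0.0
```

```bash
python3 - <<'E'
from h import *
st(); p,d,W=get('wrist'); save(p,'w1.png')
c=cams.get_calibration('wrist'); R=cv2.Rodrigues(c['rvec'])[0]; print('cam',-R.T@c['tvec'],'axis',R[2])
z=W[...,2]
print('bench',np.nanmedian(z[abs(z)<0.01]))
m=((z>0.014)&(z<0.026)).astype(np.uint8)
nn,L,S,_=cv2.connectedComponentsWithStats(m,connectivity=4)
for k in range(1,nn):
    if S[k,4]<150: continue
    q=W[L==k]; r=cv2.minAreaRect(q[:,:2].astype(np.float32)*1000)
    print(S[k,:5],np.round(r[0]),np.round(r[1]),round(r[2],1),round(np.median(q[:,2]),4),np.median(p[L==k],0))
E
```

```text
t 1.85
tcp_pos [0.46   0.3003 0.3609]
orientation [ 1.799965e+02 -5.680000e-02 -1.799947e+02]
contact_force [-0.9799 -0.2263 -0.0144]
gripper_width 1.0018
finger_force 0.0
joint_pos [-44.864   14.1854   8.6937  94.5313  -2.2771  71.4971  54.2983]
cam [0.38089009 0.30057135 0.50449474] axis [ 3.05560651e-01  2.64467010e-05 -9.52172615e-01]
bench 0.0012333202679997437
[ 294  106   18   94 1621] [446. 337.] [140.  26.] 1.7 0.0211 [100.  73.  47.]
[ 189  120   25   91 1615] [464. 182.] [138.  26.] 0.1 0.0212 [116.  95.  69.]
[ 237  126   32   91 1529] [474. 259.] [ 26. 140.] 79.1 0.0211 [102.  69.  45.]
[ 343  130   22   91 1567] [480. 417.] [140.  26.] 6.8 0.0211 [51. 31. 22.]
[ 19 196 172  87 787] [584.  20.] [262. 148.] 86.4 0.0177 [49. 56. 51.]
[371 202  90  22 265] [535. 518.] [  9. 139.] 15.2 0.0202 [12. 12. 13.]
[ 77 303  42  18 206] [721. -20.] [71. 10.] 62.5 0.0199 [59. 47. 35.]
[304 336  79   6 349] [781. 419.] [  4. 144.] 0.1 0.0202 [25. 24. 24.]
```

View pics/w1.png

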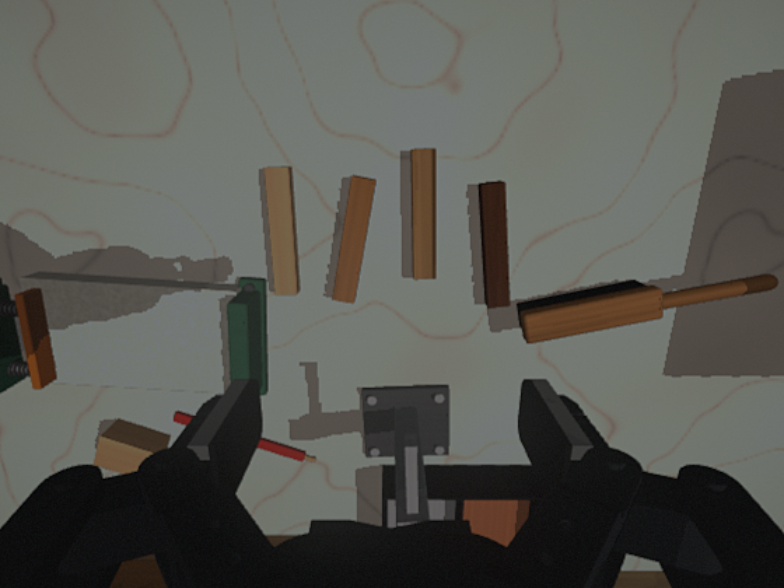

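>>> servo_tool --increments '[0, -0.06, 0, 0, 0, 0, 1, 0, -0.06, 0, 0, 0, 0, 1, 0, -0.06, 0, 0, 0, 0, 1, 0, -0.06, 0, 0, 0, 0, 1, 0, -0.06, 0, 0, 0, 0, 1, 0, -0.06, 0, 0, 0, 0, 1, 0, 0, 0, 0, 0, 0, 1, 0, 0, 0, 0, 0, 0, 1]'

```text
t: 2.9
tcp_pos: [0.4607, -0.0585, 0.3611]
orientation: [180.0, -0.0, -179.9]
contact_force: [0.8, 0.8, -0.0]
gripper_width: 1.003
finger_force: 0.0
```

```bash
cp wrist.npz wrist1.npz; python3 - <<'E'
from h import *
st(); p,d,W=get('wrist'); save(p,'w2.png')
def rect(m,nm):
    q=W[m]; 
    if len(q)<20: print(nm,len(q));return
    r=cv2.minAreaRect(q[:,:2].astype(np.float32)*1000); print(nm,len(q),np.round(r[0],1),np.round(r[1],1),round(r[2],1),'z',np.round(np.percentile(q[:,2],[5,50,95]),4))
z=W[...,2];x=W[...,0];y=W[...,1]
print('bench',np.nanmedian(z[abs(z)<0.01]))
reg=(x>.45)&(x<.75)
rect(reg&(z>0.088)&(z<.105)&(y>0.08),'fence')
bed=reg&(z>0.026)&(z<0.036)&(p.min(-1)>70)&(y>-.1)&(y<.15); 
m=cv2.morphologyEx(bed.astype(np.uint8),cv2.MORPH_OPEN,np.ones((5,5)))>0
rect(m,'bed')
h=cv2.cvtColor(p,cv2.COLOR_RGB2HSV)
org=reg&(h[...,0]>5)&(h[...,0]<18)&(h[...,1]>150)&(y<0.05)&(y>-.2)
rect(org&(z>0.055)&(z<0.064),'padtop')
q=W[org&(z<0.053)&(z>.036)]; print('padface y',len(q),np.round(np.percentile(q[:,1],[10,50,90]),4))
red=(((h[...,0]<4)|(h[...,0]>176)))&(h[...,1]>150)&(y<-.15)&reg
rect(red&(z>.08),'lever red')
rect((z>0.1)&(x>.3)&(x<.5)&(y<-.1),'pot handle'); rect((z>0.07)&(z<.08)&(x>.3)&(x<.5)&(y<-.1),'pot lid')
E
```

```text
t 2.9
tcp_pos [ 0.4607 -0.0585  0.3611]
orientation [ 1.799599e+02 -1.820000e-02 -1.798967e+02]
contact_force [ 0.8364  0.8109 -0.0266]
gripper_width 1.0029
finger_force 0.0
joint_pos [-20.7582   4.4066  24.1502 106.381   -1.9631  69.6283  94.1162]
bench 0.0012492258726562854
fence 280 [692.3 313. ] [19.8 38.9] 44.2 z [0.0888 0.0965 0.1039]
bed 9498 [584.   10.2] [227.9 130.6] 86.0 z [0.0298 0.0313 0.0327]
padtop 400 [575.5 -92.1] [  9.1 109.9] 86.1 z [0.0596 0.0611 0.0624]
padface y 2 [-0.0862 -0.0861 -0.0859]
lever red 1037 [ 560.8 -299.2] [62.4 23.3] 86.5 z [0.1374 0.1454 0.1531]
pot handle 12937 [ 438.4 -186.7] [182.1  33.8] 75.2 z [0.383  0.4283 0.4457]
pot lid 1108 [ 411.6 -249. ] [52.8 53.7] 79.6 z [0.074  0.0761 0.0777]
```

View pics/w2.png

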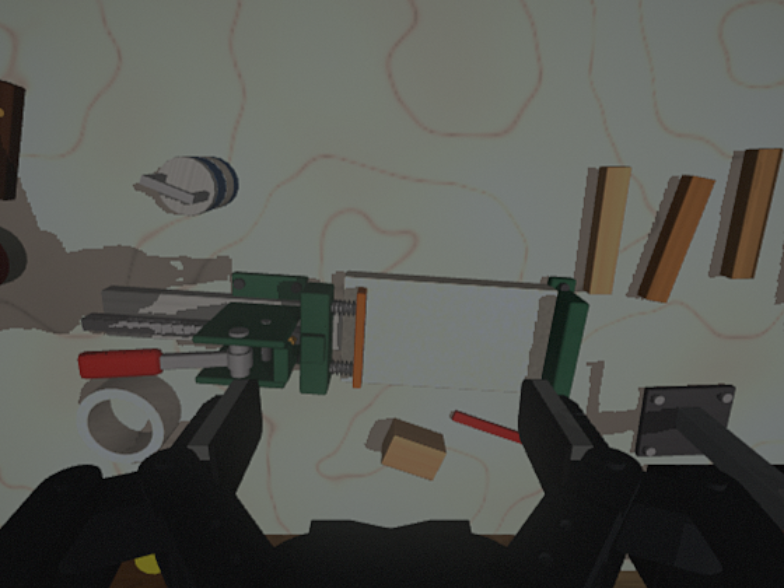

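```bash
python3 - <<'E'
from h import *
f=np.load('wrist.npz');W=f['W'];p=f['p'];z=W[...,2];x=W[...,0];y=W[...,1]
g=(p[...,1]>p[...,0]*1.15)&(y>.09)&(y<.17)&(x>.5)&(x<.7)
print(g.sum(),np.round(np.nanpercentile(z[g],[5,50,90,99]),4))
q=W[g&(z>np.nanpercentile(z[g],99)-.008)]; print(cv2.minAreaRect(q[:,:2].astype(np.float32)*1000),len(q))
# handle: above pot
k=(z>.095)&(z<.118)&(abs(x-.41)<.06)&(abs(y+.249)<.06)
r=cv2.minAreaRect(W[k][:,:2].astype(np.float32)*1000);print('handle',k.sum(),r,np.nanpercentile(z[k],[5,50,95]))
for n in('wrist1','scene','side'):
    W=np.load(n+'.npz')['W'];z=W[...,2];x=W[...,0];y=W[...,1]
    b=(x>.5)&(x<.85)&(y>.2)&(y<.45)
    for a,c,nm in((.18,.196,'arm'),(.194,.206,'tip'),(.205,.226,'posttop'),(.03,.17,'post')):
        k=b&(z>a)&(z<c)
        if k.sum()>8:
            r=cv2.minAreaRect(W[k][:,:2].astype(np.float32)*1000);print(n,nm,k.sum(),np.round(r[0],1),np.round(r[1],1),round(r[2],1),np.round(np.percentile(z[k],[5,50,95]),4))
E
```

```text
1683 [0.015  0.0635 0.0659 0.0669]
((584.125, 135.29776000976562), (21.244535446166992, 110.14076232910156), 86.1565933227539) 970
handle 361 ((411.6453857421875, -249.7706756591797), (46.5160026550293, 8.620783805847168), 67.55733489990234) [0.10058422 0.11183432 0.11344397]
wrist1 arm 596 [645.7 319.1] [83.9 29.3] 1.7 [0.1832 0.1912 0.1942]
wrist1 tip 196 [646.8 322.5] [27.4 84.7] 85.5 [0.1945 0.1989 0.2019]
wrist1 post 2008 [695.6 370.2] [159.6 296.4] 90.0 [0.0332 0.0554 0.1521]
scene arm 161 [661.1 324.7] [ 28.  113.4] 89.6 [0.1815 0.1881 0.1945]
scene tip 60 [661.4 326.3] [ 27.5 113.8] 88.4 [0.1948 0.1994 0.2051]
scene posttop 181 [703.3 323. ] [32.5 35. ] 86.8 [0.2072 0.2178 0.2209]
scene post 1106 [700. 370.] [299.5 159.4] 0.1 [0.0331 0.0558 0.1561]
side arm 134 [663.4 318.9] [ 37.1 110. ] 84.8 [0.182  0.1889 0.1946]
side tip 44 [663.6 321.1] [ 32.3 109. ] 85.2 [0.1946 0.1994 0.2047]
side posttop 93 [701.3 315.5] [36.1 32.8] 79.0 [0.2069 0.2183 0.2231]
side post 717 [699.2 364.7] [168.5 300.8] 89.7 [0.0323 0.0553 0.1554]
```

>>> servo_tool --increments '[0.0005, 0.0344, -0.037, 0, 0, 0, 0.6, 0.0005, 0.0344, -0.037, 0, 0, 0, 0.6, 0.0005, 0.0344, -0.037, 0, 0, 0, 0.6, 0.0005, 0.0344, -0.037, 0, 0, 0, 0.6, 0.0005, 0.0344, -0.037, 0, 0, 0, 0.6, 0.0005, 0.0344, -0.037, 0, 0, 0, 0.6, 0.0005, 0.0344, -0.037, 0, 0, 0, 0.6, 0, 0, 0, 0, 0, 0, 0.6, 0, 0, -0.03, 0, 0, 0, 0.6, 0, 0, -0.03, 0, 0, 0, 0.6, 0, 0, -0.02, 0, 0, 0, 0.6, 0, 0, -0.01, 0, 0, 0, 0.6, 0, 0, 0, 0, 0, 0, 0.6]'

```text
t: 4.58
tcp_pos: [0.4641, 0.1808, 0.0125]
orientation: [180.0, -0.0, -180.0]
contact_force: [-0.0, -0.4, -0.2]
gripper_width: 0.599
finger_force: 0.0
```

>>> servo_tool --increments '[0, 0.001, -0.0075, 0, 0, 0, 0.6, 0, 0, 0, 0, 0, 0, 0, 0, 0, 0, 0, 0, 0, 0, 0, 0, 0, 0, 0, 0, 0, 0, 0, 0.03, 0, 0, 0, 0, 0, 0, 0.05, 0, 0, 0, 0, 0, 0, 0.02, 0, 0, 0, 0]'

```text
t: 5.45
tcp_pos: [0.4654, 0.182, 0.1072]
orientation: [179.9, 0.2, 180.0]
contact_force: [0.2, -0.2, -1.1]
gripper_width: 0.287
finger_force: 59.1
```

>>> servo_tool --increments '[0.0314, -0.0225, 0, 0, 0, -1, 0, 0.0314, -0.0225, 0, 0, 0, -1, 0, 0.0314, -0.0225, 0, 0, 0, -1, 0, 0.0314, -0.0225, 0, 0, 0, -1, 0, 0, 0, 0, 0, 0, 0, 0, 0, 0, -0.03, 0, 0, 0, 0, 0, 0, -0.02, 0, 0, 0, 0, 0, 0, -0.01, 0, 0, 0, 0, 0, 0, -0.005, 0, 0, 0, 0, 0, 0, 0, 0, 0, 0, 0]'

```text
t: 6.7
tcp_pos: [0.5899, 0.0917, 0.04]
orientation: [180.0, 0.0, 176.0]
contact_force: [-0.7, 0.2, -0.7]
gripper_width: 0.287
finger_force: 59.1
```

>>> servo_tool --increments '[0, 0, -0.004, 0, 0, 0, 0, 0, 0, 0, 0, 0, 0, 0.36, 0, 0, 0, 0, 0, 0, 0.36, 0, 0, 0, 0, 0, 0, 0.36, 0, 0, 0.03, 0, 0, 0, 0.36, 0, 0, 0.05, 0, 0, 0, 0.36, -0.0232, 0.0334, 0, 0, 0, -1.4, 0.55, -0.0232, 0.0334, 0, 0, 0, -1.4, 0.55, -0.0232, 0.0334, 0, 0, 0, -1.4, 0.55, -0.0232, 0.0334, 0, 0, 0, -1.4, 0.55, -0.0232, 0.0334, 0, 0, 0, -1.4, 0.55, 0, 0, -0.03, 0, 0, 0, 0.55, 0, 0, -0.03, 0, 0, 0, 0.55, 0, 0, -0.03, 0, 0, 0, 0.55, 0, 0, -0.016, 0, 0, 0, 0.55, 0, 0, 0, 0, 0, 0, 0.55]'

```text
t: 8.7
tcp_pos: [0.4733, 0.2582, 0.0092]
orientation: [-179.9, -0.1, 169.0]
contact_force: [0.1, 0.5, -0.3]
gripper_width: 0.552
finger_force: 0.0
```

```bash
cat > bed.py <<'E'
from h import *
import sys
O=np.array([.576,-.1045]);u=np.array([.0698,.9976]);v=np.array([-.9976,.0698])
def strips(n,bed=True,minpx=150):
    p,d,W=get(n);z=W[...,2];off=0.001 if n=='wrist' else 0
    for lo,hi,nm in((.012,.027,'bench'),(.043,.057,'bed')):
        m=((z>lo)&(z<hi)&(W[...,0]<.7)&(W[...,0]>.3)&(W[...,1]<.5)&(W[...,1]>-.1)).astype(np.uint8)
        nn,L,S,_=cv2.connectedComponentsWithStats(m,connectivity=4)
        for k in range(1,nn):
            if S[k,4]<minpx: continue
            q=W[L==k]; r=cv2.minAreaRect(q[:,:2].astype(np.float32)*1000)
            c=np.array(r[0])/1000-O
            print(nm,S[k,4],np.round(r[0]),np.round(r[1]),round(r[2],1),'clampxy',np.round([c@u,c@v],4),'z',round(np.median(q[:,2]),4),np.median(p[L==k],0))
    return p
E
python3 - <<'E'
from bed import *
st(); save(strips('side',minpx=80),'s1.png')
E
```

```text
t 8.7
tcp_pos [0.4733 0.2582 0.0092]
orientation [-1.799330e+02 -6.560000e-02  1.689809e+02]
contact_force [ 0.059   0.51   -0.2872]
gripper_width 0.5519
finger_force 0.0
joint_pos [-42.5274  40.5397  11.8877 111.9444 -15.9408  29.1692  59.5594]
bench 152 [419. 335.] [80. 34.] 3.3 clampxy [0.4271 0.1877] z 0.0195 [143. 105.  72.]
bench 126 [515. 252.] [44. 63.] 72.8 clampxy [0.3511 0.0856] z 0.0192 [124.   85.5  58. ]
bench 109 [434. 264.] [34. 54.] 82.7 clampxy [0.3576 0.1672] z 0.0192 [148.  99.  66.]
bed 100 [561. 472.] [36. 59.] 13.9 clampxy [0.5737 0.0552] z 0.0493 [145.  97.  64.]
bed 130 [593. 124.] [ 11. 123.] 85.6 clampxy [ 0.2293 -0.0011] z 0.0503 [50. 61. 50.]
bed 326 [592.  89.] [ 34. 139.] 85.6 clampxy [ 0.1944 -0.0022] z 0.0498 [177. 137. 100.]
```

>>> servo_tool --increments '[0, 0, -0.005, 0, 0, 0, 0.55, 0, 0, 0, 0, 0, 0, 0, 0, 0, 0, 0, 0, 0, 0, 0, 0, 0, 0, 0, 0, 0, 0, 0, 0.03, 0, 0, 0, 0, 0, 0, 0.05, 0, 0, 0, 0, 0, 0, 0.02, 0, 0, 0, 0, 0.0226, -0.0428, 0, 0, 0, 1.4, 0, 0.0226, -0.0428, 0, 0, 0, 1.4, 0, 0.0226, -0.0428, 0, 0, 0, 1.4, 0, 0.0226, -0.0428, 0, 0, 0, 1.4, 0, 0.0226, -0.0428, 0, 0, 0, 1.4, 0, 0, 0, 0, 0, 0, 0, 0, 0, 0, -0.03, 0, 0, 0, 0, 0, 0, -0.02, 0, 0, 0, 0, 0, 0, -0.01, 0, 0, 0, 0, 0, 0, -0.005, 0, 0, 0, 0, 0, 0, 0, 0, 0, 0, 0]'

```text
t: 11.0
tcp_pos: [0.5869, 0.0447, 0.0399]
orientation: [-180.0, 0.0, 176.0]
contact_force: [0.0, 0.7, 0.4]
gripper_width: 0.286
finger_force: 59.1
```

>>> servo_tool --increments '[0, 0, -0.004, 0, 0, 0, 0, 0, 0, 0, 0, 0, 0, 0.36, 0, 0, 0, 0, 0, 0, 0.36, 0, 0, 0, 0, 0, 0, 0.36, 0, 0, 0.03, 0, 0, 0, 0.36, 0, 0, 0.05, 0, 0, 0, 0.36, -0.0201, 0.0417, 0, 0, 0, 0.81, 0.55, -0.0201, 0.0417, 0, 0, 0, 0.81, 0.55, -0.0201, 0.0417, 0, 0, 0, 0.81, 0.55, -0.0201, 0.0417, 0, 0, 0, 0.81, 0.55, -0.0201, 0.0417, 0, 0, 0, 0.81, 0.55, -0.0201, 0.0417, 0, 0, 0, 0.81, 0.55, -0.0201, 0.0417, 0, 0, 0, 0.81, 0.55, 0, 0, 0, 0, 0, 0, 0.55, 0, 0, 0, 0, 0, 0, 0.55]'

```text
t: 12.88
tcp_pos: [0.4464, 0.3358, 0.1159]
orientation: [-180.0, 0.0, -178.4]
contact_force: [1.2, -0.0, 1.1]
gripper_width: 0.55
finger_force: 0.0
```

```bash
python3 - <<'E'
from bed import *
st(); strips('wrist',minpx=200);print();strips('side',minpx=100)
E
```

```text
t 12.875
tcp_pos [0.4464 0.3358 0.1159]
orientation [-1.799669e+02  2.340000e-02 -1.783568e+02]
contact_force [ 1.1883 -0.0333  1.1151]
gripper_width 0.5498
finger_force 0.0
joint_pos [-51.1548  31.1711  12.5585 107.7496  -9.6041  42.0949  58.4366]
bench 5587 [445. 337.] [140.  26.] 1.7 clampxy [0.4314 0.1612] z 0.021 [101.  75.  50.]
bench 4427 [474. 416.] [130.  26.] 6.9 clampxy [0.5126 0.1378] z 0.021 [52. 33. 24.]
bench 1987 [540. 139.] [86. 52.] 40.0 clampxy [0.2406 0.0529] z 0.0171 [30. 45. 37.]
bed 1076 [553. 148.] [56. 21.] 18.2 clampxy [0.2501 0.041 ] z 0.0503 [18. 31. 24.]
bed 314 [597. 104.] [ 4. 55.] 83.4 clampxy [ 0.2098 -0.0059] z 0.0462 [61.  47.  33.5]

bench 244 [482. 414.] [139.  39.] 5.9 clampxy [0.5109 0.1305] z 0.0194 [76. 53. 42.]
bench 263 [449. 333.] [140.  33.] 1.5 clampxy [0.428  0.1575] z 0.0192 [145. 105.  73.]
bed 100 [563. 470.] [35. 59.] 16.4 clampxy [0.5726 0.0532] z 0.05 [142.5  96.   64. ]
bed 116 [593. 124.] [ 12. 122.] 87.0 clampxy [ 0.2296 -0.0007] z 0.0504 [50. 60. 49.]
bed 317 [592.  91.] [ 34. 141.] 86.7 clampxy [ 0.1958 -0.0028] z 0.0495 [178. 136.  98.]
bed 346 [589.  42.] [ 36. 140.] 84.6 clampxy [ 0.1471 -0.0023] z 0.0498 [147.  98.  64.]
```

>>> servo_tool --increments '[-0.0005, 0, -0.04, 0, 0, 0, 0.55, 0, 0.0005, -0.04, 0, 0, 0, 0.55, 0, 0, -0.02, 0, 0, 0, 0.55, 0, 0, -0.011, 0, 0, 0, 0.55, 0, 0, 0, 0, 0, 0, 0.55, 0, 0, 0, 0, 0, 0, 0, 0, 0, 0, 0, 0, 0, 0, 0, 0, 0, 0, 0, 0, 0, 0, 0, 0.03, 0, 0, 0, 0, 0, 0, 0.05, 0, 0, 0, 0, 0, 0, 0.02, 0, 0, 0, 0, 0.0172, -0.0423, 0, 0, 0, -0.71, 0, 0.0172, -0.0423, 0, 0, 0, -0.71, 0, 0.0172, -0.0423, 0, 0, 0, -0.71, 0, 0.0172, -0.0423, 0, 0, 0, -0.71, 0, 0.0172, -0.0423, 0, 0, 0, -0.71, 0, 0.0172, -0.0423, 0, 0, 0, -0.71, 0, 0.0172, -0.0423, 0, 0, 0, -0.71, 0, 0.0172, -0.0423, 0, 0, 0, -0.71, 0]'

```text
t: 15.35
tcp_pos: [0.5837, -0.0026, 0.1053]
orientation: [180.0, 0.0, 176.0]
contact_force: [0.8, -0.2, -0.5]
gripper_width: 0.288
finger_force: 59.1
```

>>> servo_tool --increments '[0, 0, 0, 0, 0, 0, 0, 0, 0, -0.03, 0, 0, 0, 0, 0, 0, -0.02, 0, 0, 0, 0, 0, 0, -0.01, 0, 0, 0, 0, 0, 0, -0.005, 0, 0, 0, 0, 0, 0, 0, 0, 0, 0, 0]'

```text
t: 16.1
tcp_pos: [0.5833, -0.0013, 0.0399]
orientation: [180.0, 0.0, 176.0]
contact_force: [0.2, -0.0, 0.5]
gripper_width: 0.287
finger_force: 59.1
```

>>> servo_tool --increments '[0, 0, -0.004, 0, 0, 0, 0, 0, 0, 0, 0, 0, 0, 0.36, 0, 0, 0, 0, 0, 0, 0.36, 0, 0, 0, 0, 0, 0, 0.36, 0, 0, 0.03, 0, 0, 0, 0.36, 0, 0, 0.05, 0, 0, 0, 0.36, -0.0115, 0.0464, 0, 0, 0, 1.2, 0.5, -0.0115, 0.0464, 0, 0, 0, 1.2, 0.5, -0.0115, 0.0464, 0, 0, 0, 1.2, 0.5, -0.0115, 0.0464, 0, 0, 0, 1.2, 0.5, -0.0115, 0.0464, 0, 0, 0, 1.2, 0.5, -0.0115, 0.0464, 0, 0, 0, 1.2, 0.5, -0.0115, 0.0464, 0, 0, 0, 1.2, 0.5, -0.0115, 0.0464, 0, 0, 0, 1.2, 0.5, -0.0115, 0.0464, 0, 0, 0, 1.2, 0.5, 0, 0, 0, 0, 0, 0, 0.5, 0, 0, 0, 0, 0, 0, 0.5]'

```text
t: 18.23
tcp_pos: [0.4799, 0.4154, 0.1157]
orientation: [-179.9, 0.0, -173.2]
contact_force: [0.8, -0.6, 1.2]
gripper_width: 0.498
finger_force: 0.0
```

```bash
python3 - <<'E'
from bed import *
st(); strips('wrist',minpx=400);print();strips('side',minpx=100)
E
```

```text
t 18.225
tcp_pos [0.4799 0.4154 0.1157]
orientation [-1.799462e+02  5.700000e-03 -1.732371e+02]
contact_force [ 0.8368 -0.6132  1.1979]
gripper_width 0.4978
finger_force 0.0
joint_pos [-52.8485  37.3909  11.2844  95.863   -9.1848  47.6807  59.1389]
bench 5583 [479. 417.] [140.  26.] 6.7 clampxy [0.5138 0.1329] z 0.0211 [56. 39. 31.]
bed 885 [563. 457.] [36. 21.] 16.0 clampxy [0.5597 0.0522] z 0.0508 [96. 66. 43.]

bench 275 [500. 420.] [177.  68.] 22.5 clampxy [0.5179 0.1129] z 0.0192 [76. 53. 43.]
bed 105 [563. 471.] [37. 60.] 13.8 clampxy [0.5735 0.0531] z 0.0491 [143.  97.  64.]
bed 115 [592. 124.] [ 12. 122.] 85.3 clampxy [ 0.2289 -0.0005] z 0.0502 [49. 60. 49.]
bed 339 [592.  89.] [ 37. 141.] 87.2 clampxy [ 0.194  -0.0029] z 0.0499 [168. 130.  94.]
bed 349 [589.  42.] [ 33. 140.] 84.8 clampxy [ 0.147  -0.0023] z 0.0501 [149.  99.  65.]
bed 371 [585.  -3.] [ 33. 141.] 85.8 clampxy [ 0.1024 -0.0021] z 0.0499 [148. 106.  72.]
```

>>> servo_tool --increments '[-0.0008, 0, -0.04, 0, 0, 0, 0.5, 0, 0, -0.04, 0, 0, 0, 0.5, 0, 0, -0.02, 0, 0, 0, 0.5, 0, 0, -0.011, 0, 0, 0, 0.5, 0, 0, 0, 0, 0, 0, 0.5, 0, 0, 0, 0, 0, 0, 0, 0, 0, 0, 0, 0, 0, 0, 0, 0, 0, 0, 0, 0, 0, 0, 0, 0.03, 0, 0, 0, 0, 0, 0, 0.05, 0, 0, 0, 0, 0, 0, 0.02, 0, 0, 0, 0, 0.0101, -0.0462, 0, 0, 0, -1.08, 0, 0.0101, -0.0462, 0, 0, 0, -1.08, 0, 0.0101, -0.0462, 0, 0, 0, -1.08, 0, 0.0101, -0.0462, 0, 0, 0, -1.08, 0, 0.0101, -0.0462, 0, 0, 0, -1.08, 0, 0.0101, -0.0462, 0, 0, 0, -1.08, 0, 0.0101, -0.0462, 0, 0, 0, -1.08, 0, 0.0101, -0.0462, 0, 0, 0, -1.08, 0, 0.0101, -0.0462, 0, 0, 0, -1.08, 0]'

```text
t: 20.82
tcp_pos: [0.5696, -0.001, 0.1045]
orientation: [180.0, -0.0, 177.0]
contact_force: [0.7, 0.1, -0.9]
gripper_width: 0.288
finger_force: 60.1
```

>>> servo_tool --increments '[0.0101, -0.0462, 0, 0, 0, -1.08, 0, 0, 0, 0, 0, 0, 0, 0, 0, 0, 0, 0, 0, 0, 0, 0, 0, -0.03, 0, 0, 0, 0, 0, 0, -0.02, 0, 0, 0, 0, 0, 0, -0.01, 0, 0, 0, 0, 0, 0, -0.005, 0, 0, 0, 0, 0, 0, 0, 0, 0, 0, 0]'

```text
t: 21.82
tcp_pos: [0.58, -0.0457, 0.0399]
orientation: [-180.0, 0.0, 176.0]
contact_force: [0.4, 0.5, -1.6]
gripper_width: 0.283
finger_force: 60.0
```

>>> servo_tool --increments '[0, 0, -0.004, 0, 0, 0, 0, 0, 0, 0, 0, 0, 0, 0.36, 0, 0, 0, 0, 0, 0, 0.36, 0, 0, 0, 0, 0, 0, 0.36, 0, 0, 0.03, 0, 0, 0, 0.36, 0, 0, 0.06, 0, 0, 0, 0.36, -0.02, 0, 0.06, 0, 0, 0, 0.36, -0.04, 0, 0.04, 0, 0, 0, 0.36, -0.04, 0, 0.04, 0, 0, 0, 0.36, 0, 0, 0.04, 0, 0, 0, 0.36, 0, 0, 0, 0, 0, 0, 0, 0, 0, 0, 0, 0, 0, 0]'

```text
t: 23.32
tcp_pos: [0.4799, -0.0457, 0.3047]
orientation: [180.0, -0.0, 176.0]
contact_force: [0.3, -0.5, 0.6]
gripper_width: -0.001
finger_force: 0.0
```

```bash
python3 - <<'E'
from bed import *
st(); save(strips('wrist',minpx=300),'w3.png');print();strips('side',minpx=100)
E
```

```text
t 23.325
tcp_pos [ 0.4799 -0.0457  0.3047]
orientation [ 1.799928e+02 -2.110000e-02  1.759893e+02]
contact_force [ 0.2582 -0.4816  0.6172]
gripper_width -0.0009
finger_force 0.0
joint_pos [-16.4748   9.4534  18.7919 108.7243  -3.4323  62.381   89.6626]
bed 1188 [552. -44.] [26. 85.] 86.8 clampxy [0.0585 0.0277] z 0.0512 [62. 44. 36.]
bed 1776 [583.  -1.] [ 26. 140.] 86.0 clampxy [0.1034 0.0005] z 0.0512 [111.  82.  55.]
bed 1917 [586.  45.] [ 26. 139.] 86.0 clampxy [0.1495 0.0002] z 0.0511 [115.  77.  47.]
bed 1976 [589.  91.] [ 27. 139.] 86.1 clampxy [0.1963 0.0002] z 0.0511 [132. 107.  75.]
bed 419 [589. 126.] [ 21. 126.] 76.8 clampxy [0.2306 0.0027] z 0.0503 [20. 31. 25.]

bed 124 [593. 123.] [ 13. 123.] 87.9 clampxy [ 0.2281 -0.0009] z 0.05 [50. 60. 49.]
bed 324 [592.  89.] [ 34. 139.] 84.8 clampxy [ 0.1939 -0.0024] z 0.0498 [178. 136.  98.]
bed 352 [589.  43.] [ 34. 140.] 86.6 clampxy [ 0.1479 -0.0029] z 0.0501 [148.  98.  65.]
bed 369 [585.  -3.] [ 35. 139.] 85.8 clampxy [ 0.1016 -0.0017] z 0.0502 [146. 105.  73.]
bed 387 [583. -49.] [ 32. 140.] 86.3 clampxy [ 0.0562 -0.0027] z 0.0501 [78. 53. 41.]
```

View pics/w3.png

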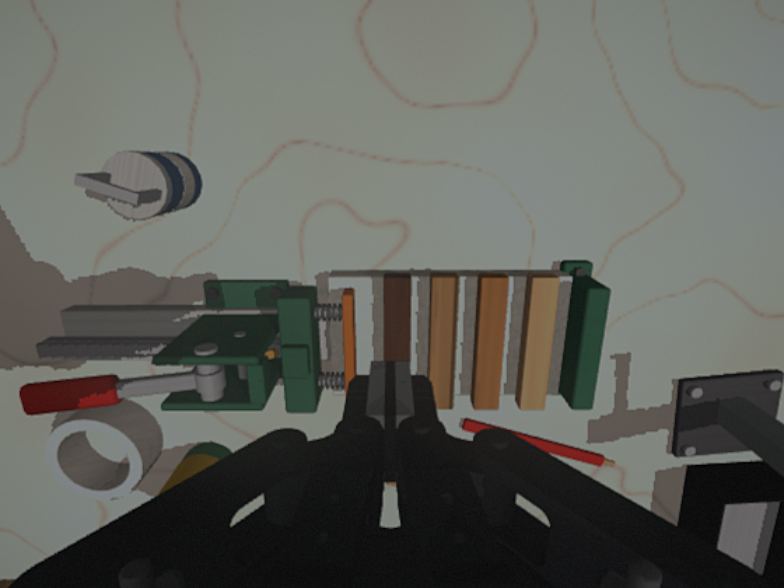

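```bash
python3 - <<'E'
from h import *
for n in('scene','side'):
    W=np.load(n+'.npz')['W'];z=W[...,2];x=W[...,0];y=W[...,1]
    k=((z>.1)&(z<.23)&(x>.3)&(x<.8)&(y>-.6)&(y<-.2)).astype(np.uint8)
    nn,L,S,_=cv2.connectedComponentsWithStats(k)
    for i in range(1,nn):
        if S[i,4]>60:
            q=W[L==i];print(n,S[i,4],np.round(np.percentile(q,[2,50,98],axis=0),3).tolist())
# lever in wrist
f=np.load('wrist.npz');W=f['W'];p=f['p'];h=cv2.cvtColor(p,cv2.COLOR_RGB2HSV)
red=(((h[...,0]<4)|(h[...,0]>176)))&(h[...,1]>150)&(W[...,1]<-.15)&(W[...,2]>.1)
q=W[red];print(np.round(np.percentile(q,[1,50,99],axis=0),3));print(cv2.minAreaRect(q[:,:2].astype(np.float32)*1000))
for y in(-.29,-.3,-.31,-.32):
    s=q[abs(q[:,1]-y)<.004];print(y,np.round(np.percentile(s[:,2],[50,95]),4),np.round(np.percentile(s[:,0],[3,97]),3))
E
```

```text
scene 401 [[0.473, -0.517, 0.103], [0.502, -0.492, 0.14], [0.526, -0.471, 0.209]]
scene 296 [[0.548, -0.326, 0.105], [0.57, -0.246, 0.126], [0.597, -0.202, 0.15]]
scene 418 [[0.718, -0.287, 0.102], [0.747, -0.262, 0.132], [0.77, -0.243, 0.189]]
side 630 [[0.709, -0.309, 0.101], [0.733, -0.29, 0.134], [0.763, -0.264, 0.192]]
side 543 [[0.544, -0.333, 0.105], [0.566, -0.244, 0.128], [0.594, -0.202, 0.153]]
side 67 [[0.402, -0.272, 0.103], [0.413, -0.254, 0.111], [0.425, -0.231, 0.115]]
side 1057 [[0.462, -0.543, 0.102], [0.489, -0.522, 0.146], [0.521, -0.492, 0.213]]
[[ 0.548 -0.329  0.134]
 [ 0.559 -0.299  0.145]
 [ 0.573 -0.269  0.154]]
((560.7025146484375, -298.6103820800781), (64.34700775146484, 23.514657974243164), 85.32755279541016)
-0.29 [0.1432 0.1453] [0.55  0.572]
-0.3 [0.146  0.1482] [0.55  0.571]
-0.31 [0.1486 0.1508] [0.549 0.57 ]
-0.32 [0.1513 0.1531] [0.548 0.569]
```

>>> servo_tool --increments '[0.0135, -0.045, 0, 0, 0, 0, 0, 0.0135, -0.045, 0, 0, 0, 0, 0, 0.0135, -0.045, 0, 0, 0, 0, 0, 0.0135, -0.045, 0, 0, 0, 0, 0, 0.0135, -0.045, 0, 0, 0, 0, 0, 0.0135, -0.045, 0, 0, 0, 0, 0, 0, 0, -0.046, 0, 0, 0, 0, 0, 0, -0.046, 0, 0, 0, 0, 0, 0, -0.046, 0, 0, 0, 0, 0, 0, 0, 0, 0, 0, 0, 0, 0, 0, 0, 0, 0, 0]'

```text
t: 24.8
tcp_pos: [0.5617, -0.3164, 0.1682]
orientation: [-180.0, 0.1, 176.0]
contact_force: [-0.4, -0.1, 1.0]
gripper_width: 0.01
finger_force: 0.0
```

>>> servo_tool --increments '[0, 0, -0.025, 0, 0, 0, 0, 0, 0, -0.02, 0, 0, 0, 0, 0, 0, -0.02, 0, 0, 0, 0, 0, 0, -0.013, 0, 0, 0, 0, 0, 0, 0, 0, 0, 0, 0]'

```text
t: 25.42
tcp_pos: [0.5623, -0.3156, 0.0904]
orientation: [180.0, 0.1, 176.0]
contact_force: [-1.9, 2.7, 12.5]
gripper_width: 0.0
finger_force: 5.8
```

>>> servo_tool --increments '[0, 0, -0.003, 0, 0, 0, 0, 0, 0, 0, 0, 0, 0, 0]'

```text
t: 25.68
tcp_pos: [0.5625, -0.3155, 0.0893]
orientation: [179.9, 0.1, 176.0]
contact_force: [-5.3, 4.6, 27.9]
gripper_width: -0.003
finger_force: 12.7
```

>>> servo_tool --increments '[0, 0, 0.04, 0, 0, 0, 0, 0, 0, 0.035, 0, 0, 0, 0, 0, 0, 0, 0, 0, 0, 0, 0, 0, 0, 0, 0, 0, 0]'

```text
t: 26.18
tcp_pos: [0.5603, -0.3148, 0.1598]
orientation: [179.9, -0.1, 176.0]
contact_force: [-0.5, 0.8, -0.6]
gripper_width: -0.002
finger_force: 0.0
```

```bash
cat > pad.py <<'E'
from bed import *
def padgap():
    for n in('side','scene'):
        p,d,W=get(n);h=cv2.cvtColor(p,cv2.COLOR_RGB2HSV)
        C=(W[...,:2]-O);X=C@u;Y=C@v;z=W[...,2]
        k=(h[...,0]>4)&(h[...,0]<16)&(h[...,1]>170)&(abs(Y)<.055)&(z>.054)&(z<.066)&(X>-.02)&(X<.23)
        g=(p[...,1]>p[...,0]*1.1)&(abs(Y)<.05)&(z>.068)&(z<.084)&(X>-.06)&(X<.2)
        print(n,'padtop X',k.sum(),np.round(np.percentile(X[k],[5,50,95]),4),'jawtop X',g.sum(),np.round(np.percentile(X[g],[5,50,95]),4) if g.sum() else '')
if __name__=='__main__': padgap()
E
python3 pad.py
```

```text
side padtop X 18 [0.0206 0.0238 0.0304] jawtop X 114 [-0.0353 -0.0222 -0.007 ]
scene padtop X 78 [0.0254 0.0322 0.0364] jawtop X 225 [-0.0528 -0.0125 -0.0011]
```

>>> servo_tool --increments '[0, 0, -0.025, 0, 0, 0, 0, 0, 0, -0.025, 0, 0, 0, 0, 0, 0, -0.0235, 0, 0, 0, 0, 0, 0, 0, 0, 0, 0, 0, 0, 0, 0.0365, 0, 0, 0, 0, 0, 0, 0.037, 0, 0, 0, 0, 0, 0, 0, 0, 0, 0, 0, 0, 0, 0, 0, 0, 0, 0, 0, 0, -0.025, 0, 0, 0, 0, 0, 0, -0.025, 0, 0, 0, 0, 0, 0, -0.0235, 0, 0, 0, 0, 0, 0, 0, 0, 0, 0, 0, 0, 0, 0.0365, 0, 0, 0, 0, 0, 0, 0.037, 0, 0, 0, 0, 0, 0, 0, 0, 0, 0, 0, 0, 0, 0, 0, 0, 0, 0]'

```text
t: 28.28
tcp_pos: [0.5601, -0.315, 0.1592]
orientation: [179.9, -0.2, 176.0]
contact_force: [0.2, 0.5, -0.4]
gripper_width: 0.001
finger_force: 0.0
```

```bash
python3 pad.py; python3 -c "
from bed import *
strips('side',minpx=100)"
```

```text
side padtop X 26 [0.0435 0.0483 0.0552] jawtop X 144 [-0.0109 -0.0005  0.0154]
scene padtop X 83 [0.0509 0.0561 0.0616] jawtop X 231 [-0.0527  0.0112  0.0241]
bed 127 [552.  92.] [31. 59.] 84.6 clampxy [0.1942 0.0376] z 0.0499 [184. 139. 101.]
bed 208 [563.  44.] [33. 86.] 88.5 clampxy [0.1471 0.0237] z 0.05 [152. 101.  65.]
bed 360 [557. -12.] [91. 58.] 5.5 clampxy [0.0906 0.0256] z 0.0503 [110.  76.  53.]
```

>>> servo_tool --increments '[0, 0, -0.025, 0, 0, 0, 0, 0, 0, -0.025, 0, 0, 0, 0, 0, 0, -0.0235, 0, 0, 0, 0, 0, 0, 0, 0, 0, 0, 0, 0, 0, 0.0365, 0, 0, 0, 0, 0, 0, 0.037, 0, 0, 0, 0, 0, 0, 0, 0, 0, 0, 0, 0, 0, 0, 0, 0, 0, 0, 0, 0, -0.025, 0, 0, 0, 0, 0, 0, -0.025, 0, 0, 0, 0, 0, 0, -0.0235, 0, 0, 0, 0, 0, 0, 0, 0, 0, 0, 0, 0, 0, 0.0365, 0, 0, 0, 0, 0, 0, 0.037, 0, 0, 0, 0, 0, 0, 0, 0, 0, 0, 0, 0, 0, 0, 0, 0, 0, 0]'

```text
t: 30.42
tcp_pos: [0.5602, -0.315, 0.1593]
orientation: [179.9, -0.2, 176.0]
contact_force: [-1.0, 0.7, -1.0]
gripper_width: -0.0
finger_force: 0.0
```

>>> servo_tool --increments '[0, 0, -0.025, 0, 0, 0, 0, 0, 0, -0.025, 0, 0, 0, 0, 0, 0, -0.0235, 0, 0, 0, 0, 0, 0, 0, 0, 0, 0, 0, 0, 0, 0.0365, 0, 0, 0, 0, 0, 0, 0.037, 0, 0, 0, 0, 0, 0, 0, 0, 0, 0, 0, 0, 0, 0, 0, 0, 0, 0, 0, 0, -0.025, 0, 0, 0, 0, 0, 0, -0.025, 0, 0, 0, 0, 0, 0, -0.0235, 0, 0, 0, 0, 0, 0, 0, 0, 0, 0, 0, 0, 0, 0.0365, 0, 0, 0, 0, 0, 0, 0.037, 0, 0, 0, 0, 0, 0, 0, 0, 0, 0, 0, 0, 0, 0, 0, 0, 0, 0]'

```text
t: 32.42
tcp_pos: [0.56, -0.3149, 0.159]
orientation: [179.9, -0.2, 176.0]
contact_force: [-0.1, 0.5, -0.8]
gripper_width: -0.002
finger_force: 0.0
```

>>> servo_tool --increments '[0, 0, -0.025, 0, 0, 0, 0, 0, 0, -0.025, 0, 0, 0, 0, 0, 0, -0.0235, 0, 0, 0, 0, 0, 0, 0, 0, 0, 0, 0, 0, 0, 0.0365, 0, 0, 0, 0, 0, 0, 0.037, 0, 0, 0, 0, 0, 0, 0, 0, 0, 0, 0, 0, 0, 0, 0, 0, 0, 0, 0, 0, 0.06, 0, 0, 0, 0, -0.02, 0.05, 0.03, 0, 0, 0, 0, -0.03, 0.05, 0.02, 0, 0, 0, 0, -0.03, 0.05, 0.02, 0, 0, 0, 0, 0, 0.05, 0, 0, 0, 0, 0, 0, 0.05, 0, 0, 0, 0, 0, 0, 0, 0, 0, 0, 0, 0, 0, 0, 0, 0, 0, 0, 0]'

```text
t: 34.42
tcp_pos: [0.4804, -0.0662, 0.2899]
orientation: [-179.9, -0.1, 176.0]
contact_force: [-0.5, 0.2, 1.2]
gripper_width: 0.002
finger_force: 0.0
```

```bash
cat > wm.py <<'E'
from bed import *
def wm(fn=None):
    st(); p=strips('wrist',minpx=300)
    if fn: save(p,fn)
    f=np.load('wrist.npz');W=f['W'];h=cv2.cvtColor(p,cv2.COLOR_RGB2HSV)
    C=(W[...,:2]-O);X=C@u;Y=C@v;z=W[...,2]
    def r(k,nm):
        k=cv2.morphologyEx(k.astype(np.uint8),cv2.MORPH_OPEN,np.ones((2,2)))>0
        print(nm,k.sum(),'X',np.round(np.percentile(X[k],[2,50,98]),4),'z',np.round(np.median(z[k]),4))
    r((h[...,0]>4)&(h[...,0]<18)&(h[...,1]>150)&(abs(Y)<.055)&(z>.057)&(z<.066)&(X>0)&(X<.23),'padtop')
    r((p[...,1]>p[...,0]*1.1)&(abs(Y)<.06)&(z>.072)&(z<.082)&(X>-.06)&(X<.2),'jawtop')
    r((p[...,1]>p[...,0]*1.1)&(abs(Y)<.06)&(z>.06)&(z<.07)&(X>.2)&(X<.26),'fencetop')
E
python3 -c "
from wm import *
wm('w4.png')"
```

```text
t 34.425
tcp_pos [ 0.4804 -0.0662  0.2899]
orientation [-1.799481e+02 -1.356000e-01  1.759864e+02]
contact_force [-0.5287  0.2184  1.1768]
gripper_width 0.0022
finger_force 0.0
joint_pos [-17.2517  10.8955  22.7281 109.5576  -4.7461  60.5942  93.438 ]
bed 8052 [586.  48.] [137. 140.] 85.5 clampxy [0.1526 0.0004] z 0.0512 [114.  77.  47.]
bed 527 [590. 126.] [ 20. 127.] 78.0 clampxy [0.2307 0.0017] z 0.0502 [20. 31. 25.]
padtop 611 X [nan nan nan] z nan
jawtop 1130 X [nan nan nan] z nan
fencetop 1545 X [nan nan nan] z nan
```

View pics/w4.png

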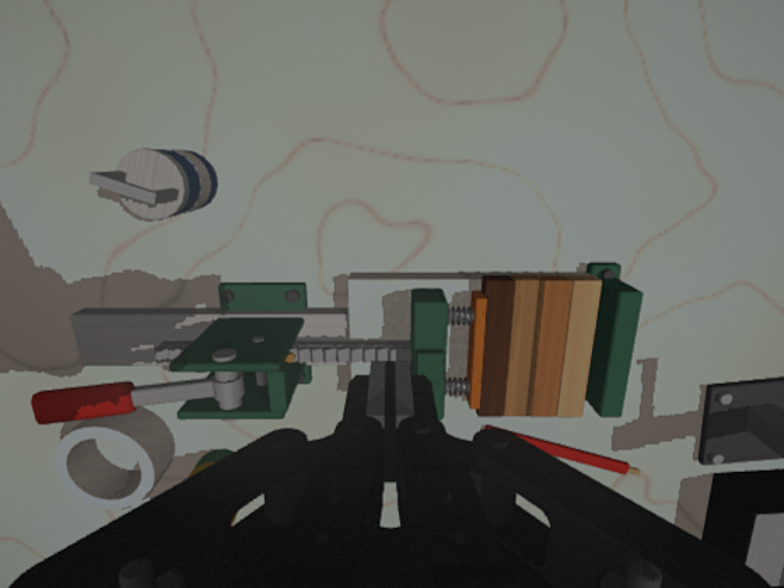

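```bash
sed -i 's/np.percentile(X\[k\]/np.nanpercentile(X[k]/;s/np.median(z\[k\])/np.nanmedian(z[k])/' wm.py
python3 - <<'E'
import wm
from bed import *
f=np.load('wrist.npz');W=f['W'];p=f['p'];h=cv2.cvtColor(p,cv2.COLOR_RGB2HSV)
C=(W[...,:2]-O);X=C@u;Y=C@v;z=W[...,2]
def r(k,nm): print(nm,k.sum(),'X',np.round(np.nanpercentile(X[k],[2,10,50,90,98]),4),'z',np.round(np.nanmedian(z[k]),4))
r((h[...,0]>4)&(h[...,0]<18)&(h[...,1]>150)&(abs(Y)<.055)&(z>.057)&(z<.066)&(X>0)&(X<.23),'padtop')
r((p[...,1]>p[...,0]*1.1)&(abs(Y)<.06)&(z>.072)&(z<.082)&(X>-.06)&(X<.2),'jawtop')
r((p[...,1]>p[...,0]*1.1)&(abs(Y)<.06)&(z>.06)&(z<.07)&(X>.2)&(X<.26),'fencetop')
r((z>.049)&(z<.053)&(abs(Y)<.06)&(X>.1)&(X<.224),'strips')
E
```

```text
padtop 620 X [0.1069 0.1074 0.1114 0.1155 0.1164] z 0.061
jawtop 1162 X [-0.0545  0.0525  0.0668  0.0781  0.0799] z 0.0771
fencetop 1559 X [0.2297 0.2305 0.2389 0.248  0.2502] z 0.0649
strips 6503 X [0.1196 0.1279 0.1693 0.2101 0.2183] z 0.0512
```

>>> servo_tool --increments '[0, -0.05, 0, 0, 0, 0, 0, 0, -0.05, 0, 0, 0, 0, 0, 0.03, -0.05, 0, 0, 0, 0, 0, 0.03, -0.05, -0.02, 0, 0, 0, 0, 0.02, -0.05, -0.02, 0, 0, 0, 0, 0, 0, -0.045, 0, 0, 0, 0, 0, 0, -0.045, 0, 0, 0, 0, 0, 0, 0, 0, 0, 0, 0, 0, 0, -0.025, 0, 0, 0, 0, 0, 0, -0.025, 0, 0, 0, 0, 0, 0, -0.0235, 0, 0, 0, 0, 0, 0, 0, 0, 0, 0, 0]'

```text
t: 35.98
tcp_pos: [0.5628, -0.318, 0.0906]
orientation: [-179.9, 0.2, 175.9]
contact_force: [-0.5, 0.9, 4.4]
gripper_width: -0.004
finger_force: 1.7
```

>>> servo_tool --increments '[0, 0, 0.0365, 0, 0, 0, 0, 0, 0, 0.037, 0, 0, 0, 0, 0, 0, 0, 0, 0, 0, 0, 0, 0, 0, 0, 0, 0, 0, 0, 0, 0.06, 0, 0, 0, 0, -0.02, 0.05, 0.03, 0, 0, 0, 0, -0.03, 0.05, 0.02, 0, 0, 0, 0, -0.03, 0.05, 0.02, 0, 0, 0, 0, 0, 0.05, 0, 0, 0, 0, 0, 0, 0.05, 0, 0, 0, 0, 0, 0, 0, 0, 0, 0, 0, 0, 0, 0, 0, 0, 0, 0, 0]'

```text
t: 37.48
tcp_pos: [0.4808, -0.0666, 0.2908]
orientation: [-180.0, -0.0, 176.0]
contact_force: [0.2, -0.5, -0.9]
gripper_width: -0.003
finger_force: 0.0
```

```bash
python3 -c "
from wm import *
wm('w5.png')"
```

```text
t 37.475
tcp_pos [ 0.4808 -0.0666  0.2908]
orientation [-1.799583e+02 -4.470000e-02  1.759558e+02]
contact_force [ 0.1745 -0.4969 -0.8812]
gripper_width -0.0027
finger_force 0.0
joint_pos [-19.8206  10.9598  25.7648 109.6299  -5.3923  60.6296  94.1437]
bed 8324 [588.  66.] [156. 140.] 85.8 clampxy [0.1711 0.0004] z 0.0512 [111.  76.  46.]
padtop 618 X [0.1166 0.1215 0.129 ] z 0.0609
jawtop 1323 X [-0.0537  0.0767  0.0971] z 0.0772
fencetop 1540 X [0.2303 0.2405 0.2898] z 0.065
```

>>> servo_tool --increments '[0, -0.05, 0, 0, 0, 0, 0, 0, -0.05, 0, 0, 0, 0, 0, 0.03, -0.05, 0, 0, 0, 0, 0, 0.03, -0.05, -0.02, 0, 0, 0, 0, 0.02, -0.05, -0.02, 0, 0, 0, 0, 0, 0, -0.045, 0, 0, 0, 0, 0, 0, -0.045, 0, 0, 0, 0, 0, 0, 0, 0, 0, 0, 0, 0, 0, -0.025, 0, 0, 0, 0, 0, 0, -0.02, 0, 0, 0, 0, 0, 0, -0.02, 0, 0, 0, 0, 0, 0, -0.01, 0, 0, 0, 0, 0, 0, 0, 0, 0, 0, 0]'

```text
t: 39.15
tcp_pos: [0.5626, -0.317, 0.0896]
orientation: [-180.0, 0.2, 176.0]
contact_force: [-4.0, 2.1, 19.6]
gripper_width: -0.002
finger_force: 9.1
```

Fully down. Release and measure.

>>> servo_tool --increments '[0, 0, 0.0365, 0, 0, 0, 0, 0, 0, 0.037, 0, 0, 0, 0, 0, 0, 0, 0, 0, 0, 0, 0, 0, 0, 0, 0, 0, 0, 0, 0, 0.06, 0, 0, 0, 0, -0.02, 0.05, 0.03, 0, 0, 0, 0, -0.03, 0.05, 0.02, 0, 0, 0, 0, -0.03, 0.05, 0.02, 0, 0, 0, 0, 0, 0.05, 0, 0, 0, 0, 0, 0, 0.05, 0, 0, 0, 0, 0, 0, 0, 0, 0, 0, 0, 0, 0, 0, 0, 0, 0, 0, 0]'

```text
t: 40.65
tcp_pos: [0.4806, -0.0662, 0.2889]
orientation: [-180.0, -0.1, 176.0]
contact_force: [-0.2, -0.7, 0.7]
gripper_width: 0.006
finger_force: 0.0
```

```bash
python3 -c "
from wm import *
wm('w6.png')
W=np.load('wrist.npz')['W'];k=(W[...,2]>.095)&(W[...,2]<.118)&(abs(W[...,0]-.41)<.06)&(abs(W[...,1]+.249)<.06)
print('handle',cv2.minAreaRect(W[k][:,:2].astype(np.float32)*1000))
p=np.load('wrist.npz')['p'];save(p[170:310,250:500],'w6c.png',3)"
```

```text
t 40.65
tcp_pos [ 0.4806 -0.0662  0.2889]
orientation [-1.799593e+02 -9.030000e-02  1.759844e+02]
contact_force [-0.1662 -0.7347  0.7016]
gripper_width 0.0058
finger_force 0.0
joint_pos [-22.5341  11.2713  28.948  109.904   -6.1936  60.4367  95.0014]
bench 539 [516.  28.] [255.  14.] 85.3 clampxy [0.1281 0.0695] z 0.0158 [61. 63. 57.]
bed 8267 [588.  71.] [143. 140.] 85.4 clampxy [0.1761 0.0003] z 0.0512 [112.  76.  46.]
bed 304 [567. -57.] [36. 79.] 27.7 clampxy [0.0465 0.0124] z 0.0513 [58.  58.  57.5]
padtop 629 X [0.1169 0.1217 0.1292] z 0.0609
jawtop 1553 X [-0.0534  0.0852  0.109 ] z 0.0771
fencetop 1573 X [0.2302 0.2403 0.2896] z 0.065
handle ((411.5096130371094, -249.92025756835938), (46.73621368408203, 8.459352493286133), 67.55184936523438)
```

View pics/w6c.png

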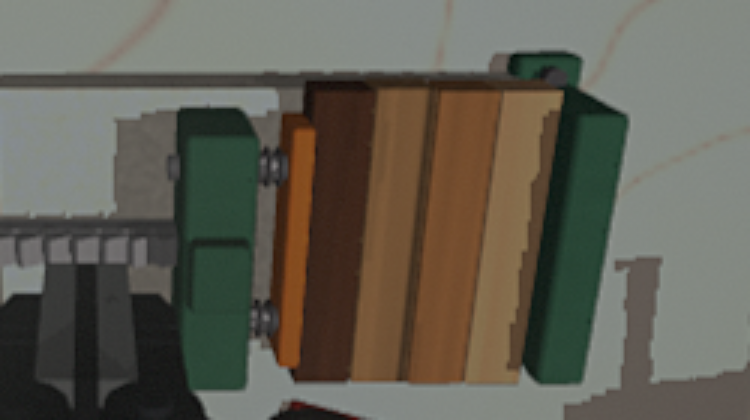

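```bash
python3 - <<'E'
from bed import *
f=np.load('wrist.npz');W=f['W'];p=f['p']
C=(W[...,:2]-O);X=C@u;Y=C@v;z=W[...,2]
k=((p[...,1]>p[...,0]*1.1)&(abs(Y)<.07)&(z>.073)&(z<.081)&(X>.03)&(X<.2)).astype(np.uint8)
n,L,S,_=cv2.connectedComponentsWithStats(k)
for i in range(1,n):
    if S[i,4]>50: print(S[i],np.round(np.percentile(X[L==i],[1,5,50,95,99]),4),cv2.minAreaRect(W[L==i][:,:2].astype(np.float32)*1000))
h=cv2.cvtColor(p,cv2.COLOR_RGB2HSV)
k=(h[...,0]>4)&(h[...,0]<18)&(h[...,1]>150)&(abs(Y)<.04)&(z>.0595)&(z<.0625)&(X>.1)&(X<.14)
print(cv2.minAreaRect(W[k][:,:2].astype(np.float32)*1000))
for yy in(-.04,-.02,0,.02,.04):
    a=k&(abs(Y-yy)<.01);print(yy,np.round(np.nanpercentile(X[a],[3,50,97]),4))
E
```

```text
[ 310  215   27   86 1514] [0.0706 0.0714 0.0845 0.0983 0.0996] ((581.35302734375, -19.3209228515625), (29.768280029296875, 115.53376770019531), 86.25631713867188)
((584.64599609375, 15.99439811706543), (10.12672233581543, 79.39620208740234), 86.00013732910156)
-0.04 [0.1161 0.1204 0.1253]
-0.02 [0.1164 0.1205 0.1252]
0 [0.1164 0.1206 0.1251]
0.02 [0.1162 0.1206 0.125 ]
0.04 [0.1166 0.1203 0.125 ]
```

>>> servo_tool --increments '[0.009, 0.0429, 0.0122, 0, 0, 0.45, 1, 0.009, 0.0429, 0.0122, 0, 0, 0.45, 1, 0.009, 0.0429, 0.0122, 0, 0, 0.45, 1, 0.009, 0.0429, 0.0122, 0, 0, 0.45, 1, 0.009, 0.0429, 0.0122, 0, 0, 0.45, 1, 0.009, 0.0429, 0.0122, 0, 0, 0.45, 1, 0.009, 0.0429, 0.0122, 0, 0, 0.45, 1, 0.009, 0.0429, 0.0122, 0, 0, 0.45, 1, 0.009, 0.0429, 0.0122, 0, 0, 0.45, 1, 0, 0, 0, 0, 0, 0, 1, 0, 0, 0, 0, 0, 0, 1]'

```text
t: 42.08
tcp_pos: [0.563, 0.3182, 0.3986]
orientation: [-179.9, -0.0, 179.9]
contact_force: [-0.6, 0.5, 0.3]
gripper_width: 0.999
finger_force: 0.0
```

```bash
python3 - <<'E'
from h import *
st();p,d,W=get('wrist');save(p,'w7.png')
z=W[...,2];x=W[...,0];y=W[...,1];b=(x>.55)&(x<.78)&(y>.25)&(y<.4)
def r(k,nm):
    n,L,S,_=cv2.connectedComponentsWithStats(k.astype(np.uint8))
    for i in range(1,n):
        if S[i,4]>25:
            q=W[L==i];r=cv2.minAreaRect(q[:,:2].astype(np.float32)*1000);print(nm,S[i,4],np.round(r[0],1),np.round(r[1],1),round(r[2],1),np.round(np.percentile(q[:,2],[5,50,95]),4))
r(b&(z>.187)&(z<.195),'arm');r(b&(z>.197)&(z<.206),'tip');r(b&(z>.214)&(z<.228),'top');r(b&(z>.003)&(z<.02),'plate')
E
```

```text
t 42.075
tcp_pos [0.563  0.3182 0.3986]
orientation [-1.798872e+02 -2.910000e-02  1.798717e+02]
contact_force [-0.5669  0.5177  0.3237]
gripper_width 0.9986
finger_force 0.0
joint_pos [-45.8227  24.5577  18.5297  76.453   -7.6149  80.2876  62.3057]
arm 467 [648.4 318.6] [66.8 26.3] 2.5 [0.1898 0.1912 0.1929]
tip 54 [607.7 317.2] [9.2 6.3] 89.7 [0.199  0.2009 0.2025]
tip 160 [683.5 320.5] [29.3  7.6] 89.5 [0.1977 0.2014 0.2053]
top 679 [699.4 320.5] [32.4 31.9] 3.6 [0.2188 0.2211 0.2222]
plate 2357 [709.9 321.2] [101.2 110.1] 2.3 [0.0095 0.0113 0.0154]
```

View pics/w7.png

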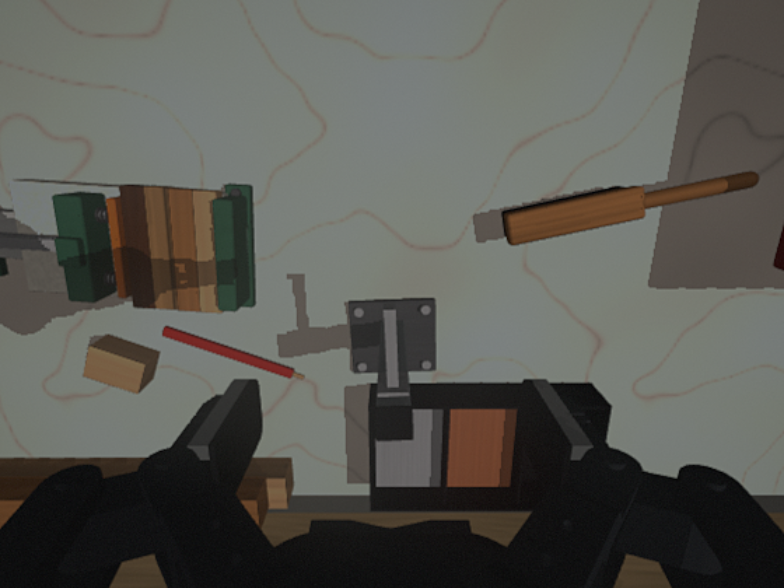

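>>> servo_tool --increments '[-0.01165, -0.0437, -0.0154, 0, 0, -1.72, 1, -0.01165, -0.0437, -0.0154, 0, 0, -1.72, 1, -0.01165, -0.0437, -0.0154, 0, 0, -1.72, 1, -0.01165, -0.0437, -0.0154, 0, 0, -1.72, 1, -0.01165, -0.0437, -0.0154, 0, 0, -1.72, 1, -0.01165, -0.0437, -0.0154, 0, 0, -1.72, 1, -0.01165, -0.0437, -0.0154, 0, 0, -1.72, 1, -0.01165, -0.0437, -0.0154, 0, 0, -1.72, 1, -0.01165, -0.0437, -0.0154, 0, 0, -1.72, 1, -0.01165, -0.0437, -0.0154, 0, 0, -1.72, 1, -0.01165, -0.0437, -0.0154, 0, 0, -1.72, 1, -0.01165, -0.0437, -0.0154, 0, 0, -1.72, 1, -0.01165, -0.0437, -0.0154, 0, 0, -1.72, 1, 0, 0, 0, 0, 0, 0, 1, 0, 0, 0, 0, 0, 0, 1]'

```text
t: 44.0
tcp_pos: [0.41, -0.2479, 0.1993]
orientation: [180.0, -0.0, 157.6]
contact_force: [-0.1, -0.1, -0.1]
gripper_width: 1.0
finger_force: 0.0
```

```bash
python3 - <<'E'
from h import *
st();p,d,W=get('wrist')
z=W[...,2];b=(abs(W[...,0]-.41)<.06)&(abs(W[...,1]+.249)<.06)
for a,c,n in((.105,.118,'handle'),(.072,.08,'lid')):
    k=b&(z>a)&(z<c);r=cv2.minAreaRect(W[k][:,:2].astype(np.float32)*1000);print(n,k.sum(),r)
E
```

```text
t 44.0
tcp_pos [ 0.41   -0.2479  0.1993]
orientation [ 1.799702e+02 -8.100000e-03  1.575778e+02]
contact_force [-0.0938 -0.1224 -0.0964]
gripper_width 0.9997
finger_force 0.0
joint_pos [ -3.6162  18.9395  35.6684 116.6918 -14.6332  48.6823 107.9167]
handle 725 ((411.3955383300781, -250.27688598632812), (45.90385055541992, 8.66502571105957), 67.37440490722656)
lid 2091 ((411.1307678222656, -249.6925506591797), (53.637393951416016, 52.81092071533203), 6.432251453399658)
```

>>> servo_tool --increments '[0.0013, -0.002, -0.05, 0, 0, 0, 1, 0, 0, -0.05, 0, 0, 0, 1, 0, 0, -0.035, 0, 0, 0, 1, 0, 0, -0.016, 0, 0, 0, 1, 0, 0, 0, 0, 0, 0, 1]'

```text
t: 44.68
tcp_pos: [0.4121, -0.2492, 0.0481]
orientation: [180.0, -0.0, 157.7]
contact_force: [0.4, 0.2, 0.6]
gripper_width: 1.001
finger_force: 0.0
```

>>> servo_tool --increments '[0, 0, 0, 0, 0, 0, 0, 0, 0, 0, 0, 0, 0, 0, 0, 0, 0, 0, 0, 0, 0, 0, 0, 0, 0, 0, 0, 0]'

```text
t: 45.18
tcp_pos: [0.413, -0.2503, 0.0497]
orientation: [180.0, 0.2, 157.7]
contact_force: [-1.8, 0.1, 7.8]
gripper_width: 0.611
finger_force: 61.2
```

>>> servo_tool --increments '[0, 0, 0.05, 0, 0, 0, 0, 0, 0, 0.05, 0, 0, 0, 0, 0, 0, 0.05, 0, 0, 0, 0, 0, 0, 0.05, 0, 0, 0, 0, 0.01216, 0.0435, 0, 0, 0, 1.877, 0, 0.01216, 0.0435, 0, 0, 0, 1.877, 0, 0.01216, 0.0435, 0, 0, 0, 1.877, 0, 0.01216, 0.0435, 0, 0, 0, 1.877, 0, 0.01216, 0.0435, 0, 0, 0, 1.877, 0, 0.01216, 0.0435, 0, 0, 0, 1.877, 0, 0.01216, 0.0435, 0, 0, 0, 1.877, 0, 0.01216, 0.0435, 0, 0, 0, 1.877, 0, 0.01216, 0.0435, 0, 0, 0, 1.877, 0, 0.01216, 0.0435, 0, 0, 0, 1.877, 0, 0.01216, 0.0435, 0, 0, 0, 1.877, 0, 0.01216, 0.0435, 0, 0, 0, 1.877, 0, 0.01216, 0.0435, 0, 0, 0, 1.877, 0, 0, 0, 0, 0, 0, 0, 0, 0, 0, 0, 0, 0, 0, 0]'

```text
t: 47.55
tcp_pos: [0.5697, 0.3147, 0.2481]
orientation: [-179.9, -0.0, -178.0]
contact_force: [-0.6, -0.1, -2.7]
gripper_width: 0.615
finger_force: 65.5
```

```bash
python3 - <<'E'
from h import *
st();p,d,W=get('wrist');save(p,'w8.png')
T=np.array(__import__('station').telemetry.sense()['tcp_pos'])
for n in('wrist','side','scene'):
    if n!='wrist': p,d,W=get(n)
    D=W-T;z=D[...,2]
    k=(abs(D[...,0])<.03)&(abs(D[...,1])<.03)
    for a,c,nm in((.05,.07,'handle'),(.015,.032,'lid')):
        q=W[k&(z>a)&(z<c)]
        if len(q)>15: print(n,nm,len(q),np.round(np.percentile(q,[3,50,97],axis=0),4).tolist(),np.round(cv2.minAreaRect(q[:,:2].astype(np.float32)*1000)[2],1))
E
```

```text
t 47.55
tcp_pos [0.5697 0.3147 0.2481]
orientation [-1.799219e+02 -2.620000e-02 -1.779620e+02]
contact_force [-0.61   -0.0653 -2.6609]
gripper_width 0.6149
finger_force 65.5272
joint_pos [-46.6204  30.9512  20.2144  87.8969 -11.4135  63.2563  68.1444]
wrist handle 5509 [[0.5524, 0.286, 0.2999], [0.5647, 0.3146, 0.3095], [0.5709, 0.3421, 0.317]] 2.2
wrist lid 11116 [[0.5421, 0.2887, 0.2672], [0.5615, 0.3143, 0.2742], [0.5872, 0.3402, 0.2771]] 2.0
side lid 77 [[0.5454, 0.2875, 0.2645], [0.5568, 0.3063, 0.2731], [0.5957, 0.3375, 0.2769]] 47.5
scene handle 72 [[0.5629, 0.2853, 0.2993], [0.5747, 0.3097, 0.3066], [0.5883, 0.3424, 0.3178]] 3.1
scene lid 282 [[0.5509, 0.2887, 0.2653], [0.5784, 0.3136, 0.2715], [0.5963, 0.3389, 0.2778]] 61.5
```

View pics/w8.png

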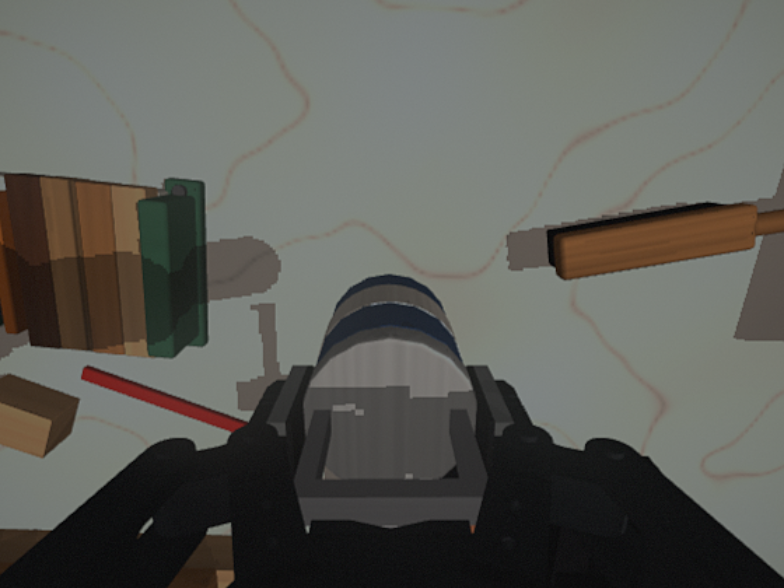

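>>> servo_tool --increments '[0, 0, -0.04, 0, 0, 0, 0, 0, 0, -0.04, 0, 0, 0, 0, 0, 0, -0.0186, 0, 0, 0, 0, 0, 0, 0, 0, 0, 0, 0, 0, 0, 0, 0, 0, 0, 0]'

```text
t: 48.32
tcp_pos: [0.5713, 0.316, 0.1514]
orientation: [179.9, 0.2, -178.0]
contact_force: [0.5, -0.2, -2.8]
gripper_width: 0.614
finger_force: 65.6
```

>>> servo_tool --increments '[0.01, 0.0006, 0, 0, 0, 0, 0, 0.01, 0.0006, 0, 0, 0, 0, 0, 0.01, 0.0006, 0, 0, 0, 0, 0, 0.01, 0.0006, 0, 0, 0, 0, 0, 0.01, 0.0004, 0, 0, 0, 0, 0, 0.01, 0, 0, 0, 0, 0, 0, 0, 0, 0, 0, 0, 0, 0, 0, 0, 0, 0, 0, 0, 0]'

```text
t: 49.32
tcp_pos: [0.6297, 0.3186, 0.1494]
orientation: [-180.0, -0.0, -177.9]
contact_force: [-0.5, -0.0, -2.7]
gripper_width: 0.611
finger_force: 65.6
```

>>> servo_tool --increments '[0, 0, -0.006, 0, 0, 0, 0, 0, 0, -0.006, 0, 0, 0, 0, 0, 0, -0.003, 0, 0, 0, 0, 0, 0, 0, 0, 0, 0, 0, 0, 0, 0, 0, 0, 0, 0]'

```text
t: 49.95
tcp_pos: [0.6301, 0.3186, 0.1348]
orientation: [180.0, 0.0, -177.9]
contact_force: [-0.5, -0.1, -0.0]
gripper_width: 0.61
finger_force: 66.1
```

>>> servo_tool --increments '[0, 0, -0.001, 0, 0, 0, 0, 0, 0, 0, 0, 0, 0, 0]'

```text
t: 50.2
tcp_pos: [0.6303, 0.3186, 0.1347]
orientation: [180.0, 0.0, -177.9]
contact_force: [-3.5, -2.5, 6.2]
gripper_width: 0.612
finger_force: 66.7
```

Good: about 9 N on the hook. Hold for a moment, then ease off and release.

>>> servo_tool --increments '[0, 0, 0, 0, 0, 0, 0, 0, 0, 0, 0, 0, 0, 0, 0, 0, 0, 0, 0, 0, 0, 0, 0, 0, 0, 0, 0, 0]'

```text
t: 50.7
tcp_pos: [0.6303, 0.3186, 0.1347]
orientation: [180.0, 0.0, -177.9]
contact_force: [-3.2, -1.5, 5.4]
gripper_width: 0.616
finger_force: 66.7
```

>>> servo_tool --increments '[0, 0, 0.001, 0, 0, 0, 0, 0, 0, 0, 0, 0, 0, 0, 0, 0, 0, 0, 0, 0, 0.66, 0, 0, 0, 0, 0, 0, 0.75, 0, 0, 0, 0, 0, 0, 0.9, 0, 0, 0, 0, 0, 0, 1, 0, 0, 0, 0, 0, 0, 1, 0, 0, 0, 0, 0, 0, 1]'

```text
t: 51.7
tcp_pos: [0.6301, 0.3185, 0.1346]
orientation: [-180.0, 0.0, -177.9]
contact_force: [-0.1, -0.1, -0.7]
gripper_width: 1.0
finger_force: 0.0
```

>>> servo_tool --increments '[0, 0, 0.015, 0, 0, 0, 1, 0, 0, 0.03, 0, 0, 0, 1, 0, 0, 0.05, 0, 0, 0, 1, 0, 0, 0.05, 0, 0, 0, 1, -0.03, 0, 0.05, 0, 0, 0, 1, -0.05, 0, 0.03, 0, 0, 0, 1, -0.05, 0, 0, 0, 0, 0, 1, -0.03, 0, 0, 0, 0, 0, 1, 0, 0, 0, 0, 0, 0, 1, 0, 0, 0, 0, 0, 0, 1, 0, 0, 0, 0, 0, 0, 1, 0, 0, 0, 0, 0, 0, 1]'

```text
t: 53.2
tcp_pos: [0.4708, 0.3182, 0.3594]
orientation: [-180.0, 0.0, -178.0]
contact_force: [0.2, 0.4, 0.1]
gripper_width: 1.002
finger_force: 0.0
```

```bash
python3 - <<'E'
from bed import *
st();strips('side',minpx=100)
p,d,W=get('wrist');z=W[...,2];b=(abs(W[...,0]-.63)<.05)&(abs(W[...,1]-.318)<.04)
q=W[b&(z>.193)&(z<.2)];print('bar',len(q),np.round(np.percentile(q,[3,50,97],axis=0),4).tolist())
q=W[b&(z>.15)&(z<.17)];print('lid',len(q),np.round(np.percentile(q,[3,50,97],axis=0),4).tolist())
f=np.load('side.npz');s=f['p'];a=np.hstack([cv2.resize(s[80:300,200:400],(400,440)),cv2.resize(p,(400,440))]);save(a,'end.png',1)
E
```

```text
t 53.2
tcp_pos [0.4708 0.3182 0.3594]
orientation [-1.799671e+02  4.800000e-03 -1.779932e+02]
contact_force [0.1661 0.4432 0.125 ]
gripper_width 1.0019
finger_force 0.0
joint_pos [-54.8087  16.6928  20.7129  92.5613  -6.1044  71.8805  59.0144]
bed 107 [562. 473.] [37. 61.] 11.2 clampxy [0.5747 0.0541] z 0.0493 [137.  94.  63.]
bed 1083 [591.  74.] [112. 140.] 86.4 clampxy [ 0.1791 -0.0021] z 0.0505 [136.  95.  64.]
bar 359 [[0.6048, 0.2979, 0.1935], [0.627, 0.3184, 0.1969], [0.6333, 0.3402, 0.1988]]
lid 1077 [[0.6027, 0.295, 0.1525], [0.6196, 0.3201, 0.1611], [0.6455, 0.3428, 0.1634]]
```

View pics/end.png

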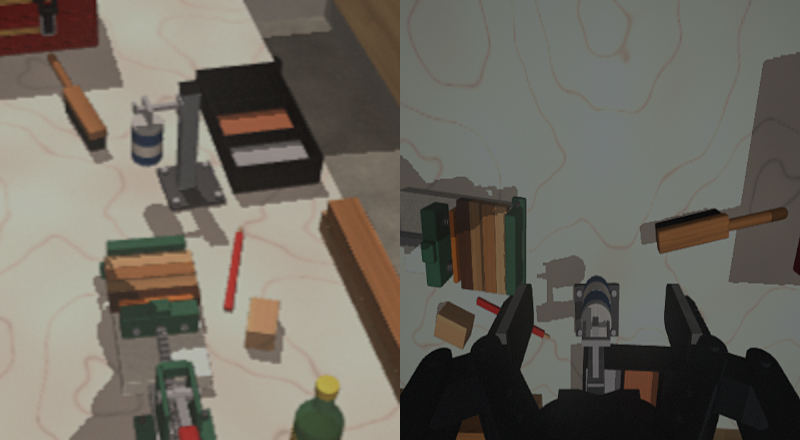

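>>> servo_tool --increments '[0, 0, 0, 0, 0, 0, 1, 0, 0, 0, 0, 0, 0, 1, 0, 0, 0, 0, 0, 0, 1, 0, 0, 0, 0, 0, 0, 1, 0, 0, 0, 0, 0, 0, 1, 0, 0, 0, 0, 0, 0, 1, 0, 0, 0, 0, 0, 0, 1, 0, 0, 0, 0, 0, 0, 1, 0, 0, 0, 0, 0, 0, 1, 0, 0, 0, 0, 0, 0, 1, 0, 0, 0, 0, 0, 0, 1, 0, 0, 0, 0, 0, 0, 1, 0, 0, 0, 0, 0, 0, 1, 0, 0, 0, 0, 0, 0, 1, 0, 0, 0, 0, 0, 0, 1, 0, 0, 0, 0, 0, 0, 1]'

```text
t: 55.3
tcp_pos: [0.47, 0.3185, 0.3596]
orientation: [180.0, 0.0, -177.9]
contact_force: [-0.5, 1.0, -0.6]
gripper_width: 1.0
finger_force: 0.0
```

```bash
python3 -c "
from station import job
print(job.job_done())"
```

```text
the job is handed in; nothing more can be done
None
```

I handed the job in at about 55 s: all four strips are clamped square against the fence with the pad pushed in about 10 mm, and the pot hangs on the hook after a tug that put about 8–9 N on it; the hand-in gave no verdict.

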